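# Fetch the garlic from behind the jars

## Task

The garlic bulb is hemmed in on the round wooden tray by the small tin, the salt shaker and the spice jar. First stand all three of them upright on the cork mat; with them there, put the garlic bulb upright in the middle of the terracotta saucer, and then stand the tin, the shaker and the spice jar back on the tray, each on the very spot where it stood at the start. Leave the tumbler and the big tomato tin where they are.

Things in the scene. Friction and masses are not known exactly. Their poses are not given: they have to be found in the camera images.
- small_tin_mid (a point): centre, half-way up, of the small food tin with a paper label: upright cylinder, 58 mm across, 72 mm tall, so this point is 36 mm above its underside; z is its axis, up. Loose, 0.13 to 0.25 kg
- salt_shaker_mid (a point): centre, half-way up, of the glass salt shaker with a grey domed metal top: round, 44 mm across up to 74 mm above its underside, then the top narrows to 34 mm; 90 mm tall, so this point is 45 mm above its underside; z is its axis, up. Loose, 0.07 to 0.14 kg
- spice_jar_mid (a point): centre, half-way up, of the slim glass spice jar with a black screw cap: round, 41 mm across from bottom to top, 105 mm tall, so this point is 52.5 mm above its underside; z is its axis, up. Loose, 0.08 to 0.15 kg; it is tall, so grip it at or above this point if the gripper is shallow
- garlic_mid (a point): centre of the pale garlic bulb: round, 56 mm across at its widest, 56 mm tall with its pointed neck up, so this point is 28 mm above its underside; z is its axis, up. Loose, 24 to 48 g. At the start it stands in the middle of the tray
- tray: round wooden tray, fixed, 208 mm across; origin in the centre of its underside, on the worktop. Inner floor 10 mm above the worktop, rim 17 mm. Flat dark rings (66 mm) mark three spots 62 mm from its centre, 120 deg apart, one on its +x axis; tin, shaker and spice jar start one on each, within 3 mm. A wall rises 65 to 135 mm beyond its far left: keep the arm folded when swinging in from the left
- cork_mat: flat cork mat, fixed to the worktop, 240 mm along its x by 90 mm along its y, 4 mm thick; origin in the centre of its underside, on the worktop. Empty at the start; the side area for the three things
- saucer: round brick-red terracotta saucer, fixed to the worktop, 104 mm across, rim 13 mm high; origin in the centre of its underside, on the worktop. Its flat middle, about 70 mm across, is 6 mm above the worktop. A big white bowl (250 mm across) and a crock of tall utensils stand fixed behind it, at least 40 mm from its rim: leave alone
- tumbler_mid (a point): centre, half-way up, of a clear glass tumbler, 77 mm across, 89 mm tall, standing loose on the worktop between the robot and the tray: leave alone
- tomato_tin_mid (a point): centre, half-way up, of the big low food tin, 75 mm across, 58 mm tall, standing loose on the worktop: leave alone

How it is judged (in metres and radians):
On the way, in this order (a step that is already met when the one before it is completed fails the run):
1. the tin, the shaker and the spice jar all stand upright on the cork mat, released (x of small_tin_mid in the frame of cork_mat between -0.12 and 0.12 m and y of small_tin_mid in the frame of cork_mat between -0.045 and 0.045 m and height (world z) of small_tin_mid between 0.032 and 0.048 m and angle between each of small_tin_mid, salt_shaker_mid, spice_jar_mid's own z axis and vertical below 0.1 rad and contact force between the fingers and small_tin below 0.2 N and linear speed of each of small_tin, salt_shaker, spice_jar below 0.02 m/s and x of salt_shaker_mid in the frame of cork_mat between -0.12 and 0.12 m and y of salt_shaker_mid in the frame of cork_mat between -0.045 and 0.045 m and height (world z) of salt_shaker_mid between 0.041 and 0.057 m and contact force between the fingers and salt_shaker below 0.2 N and x of spice_jar_mid in the frame of cork_mat between -0.12 and 0.12 m and y of spice_jar_mid in the frame of cork_mat between -0.045 and 0.045 m and height (world z) of spice_jar_mid between 0.0485 and 0.0645 m and contact force between the fingers and spice_jar below 0.2 N), for 0.2 s.
2. the garlic stands in the middle of the saucer, released, while the other three stand on the mat (all of step 1 and horizontal distance between garlic_mid and saucer below 0.015 m and height (world z) of garlic_mid between 0.026 and 0.046 m and angle between garlic_mid's own z axis and vertical below 0.3 rad and contact force between the fingers and garlic below 0.2 N and linear speed of garlic below 0.02 m/s), for 0.2 s.
At the end, for the whole second after the job is handed in: The garlic stands in the saucer (tilt under 0.3 rad) within 15 mm of its centre; tin, shaker and spice jar each stand upright (0.1 rad) within 15 mm of where they started; all released and at rest; tumbler and tomato tin within 20 mm of their starts (horizontal distance between garlic_mid and saucer below 0.015 m and height (world z) of garlic_mid between 0.026 and 0.046 m and angle between garlic_mid's own z axis and vertical below 0.3 rad and contact force between the fingers and garlic below 0.2 N and linear speed of each of garlic, small_tin, salt_shaker, spice_jar below 0.02 m/s and distance of each of small_tin_mid, salt_shaker_mid, spice_jar_mid from where it was at the start of the episode below 0.015 m and angle between each of small_tin_mid, salt_shaker_mid, spice_jar_mid's own z axis and vertical below 0.1 rad and contact force between the fingers and small_tin below 0.2 N and contact force between the fingers and salt_shaker below 0.2 N and contact force between the fingers and spice_jar below 0.2 N and distance of each of tumbler_mid, tomato_tin_mid from where it was at the start of the episode below 0.02 m); the robot touches nothing.
It fails at once if the tumbler is shifted by more than 20 mm (distance of tumbler_mid from where it was at the start of the episode above 0.02 m).
It fails at once if the tomato tin is shifted by more than 20 mm (distance of tomato_tin_mid from where it was at the start of the episode above 0.02 m).
It also fails if it takes over 144 s, if anything falls off the work surface, if the arm or the gripper's body presses on something with over 40 N, if the wrist force passes 120 N, or if a joint passes its speed limit or range.

## Robot

A 7-joint arm with a two-finger parallel gripper is mounted at the origin on a cart in front of the work surface, level with it; the furniture and walls round the work are solid. World frame = base frame: x ahead of the robot, y to its left, z up, the work surface at z = 0. Lengths are in mm, angles in rad, forces in N, time in s.
With the tool pointing down it reaches from about 425 to 1025 mm from the base axis. Payload 9.4 kg.
Tool frame: the origin (TCP) lies between the finger pads; the fingertips stand env.nose_length ahead of it and the grasp point (between the pads) lies 3 mm ahead of it (env.nose_length is the distance from the TCP to the fingertips, in mm); z points along the fingers, y is the line along which they close (so a half turn about z gives the same grasp; the last joint's range is limited). The gripper opens to 93 mm and grips with 3 to 60 N. Pads are 15 mm wide; open, the fingers measure 128 mm over their backs; the gripper's body (75 mm by 188 mm) begins 65 mm behind the grasp point.
Start: joints at [1.102, 0.599, -0.003, 1.599, 0.002, 0.943, -0.08], TCP at [276.834, -670.065, 240.618] pointing down, gripper open.
Joint ranges: [-2.57, 2.57], [-0.35, 1.97], [-1.29, 1.29], [0.11, 2.56], [-1.05, 4.19], [0.11, 1.86], [-2.63, 2.63]. Speed limits (rad/s): [2.22, 2.22, 3.01, 3.01, 3.14, 3.14, 3.14].

## Interface

Orientations are given as a unit quaternion [x, y, z, w].
In Python, from workcell import env gives the robot as it stands.
- The arm moves only by the tool move_arm, never from a script. Its argument "series" is a list of rows, each an object with "turn": the turn, a rotation vector about the tool's x, y, z in degrees, a list of three; "xyz": the shift along the tool's x, y, z in cm, a list of three; "gripper": the finger opening in cm, from 0 to 9.3. A call has 1 to 5 rows; each row shifts and turns the commanded pose from where the row before left it, along the tool's axes as they then stand; what a row does not reach is not made up. A row lasts 1/12 s, in which the tool goes at most 41.7 mm and 7.16 degrees, less where a joint would pass 70% of its speed; a pose out of reach is approached as far as the arm can. A call with a gripper value outside its range is refused whole. The fingers move at their own pace and stop on an object; the grip force is fixed at half the most. Time passes only in rows, so rows that do not move let the fingers close. It gives the time, the measured TCP pose, the force, the opening and the grip force at its end, in the units of the state.
- env.get_state(): the state, without advancing time (a new reading comes with each control period).
- env.capture(name): name is "side" or "top"; returns a dict with "pixels" (420x560x3 uint8, red, green, blue), "z_map" (420x560 float32, mm along the optical axis (not along the pixel's ray), 0 where there is no reading), "fx", "fy", "cx", "cy" (pixels), "rvec" (rotation vector, rad) and "tvec" (3), from world to camera coordinates, as OpenCV has them. Camera axes: x right, y down, z forward; pixel columns grow to the right and rows downward; lengths in mm; the calibration is good to about 2 mm. A picture is of the moment at which its call begins.
- env.close_job(): hands the job in; it is judged then, once.
Trained networks look in a picture, given as the dict that the camera call returned (one of the last four; its "shot" number tells which), for a name from the list of things; names that differ only in an ending like _2 or _b are one class to them, and where a whole thing is asked for, a point or a joint stands for the part that bears it (a point fixed in the world has none). Each returns a list of dicts, best first, with "score" (0 to 1); they miss things now and then, are a little off and sometimes report something else, mostly with a low value. They report only what shows in the picture. A call takes as long as a camera call.
- env.find_in(picture, thing): "at" ([x, y, z] in mm, in world coordinates, good to about 4 mm: the middle of the surface that is visible of it).
The state is a dict: "t": time; "q": joint angles; "qvel": joint speeds; "joint_torque": joint torques, N m; "eef_pos": TCP position; "tcp_rot": TCP orientation; "ft_force": force on the tool from outside, world axes, zero at the start; "torque": the same for the moment, N m; "finger_gap": finger opening in mm; "grasp_force": force on a finger pad.
Only numpy, scipy, OpenCV 4.12 (cv2) and the standard library are available. Lean on these libraries where they do the work, as an engineer would, in place of code of your own. Each camera call takes 0.05 s, during which the arm holds its last target. There are 200 camera calls.

## Working session

There is one attempt and no reset: what is moved stays moved. The work goes in short steps, Python scripts to look and compute and a tool call to move; the robot and the scene stay as the last step left them, time stands still between calls to the robot, and variables do not carry over. Pictures are saved under pics/ and viewed, at most 14 in all, crops included, and the job is handed in when it is done.

Besides the shell and the picture viewer there is one more tool, called after "Request:" as name(argument=value, ...), one argument or row to a line, values as JSON. move_arm: Moves the arm, as the interface text tells. Its arguments: {"type":"object","properties":{"series":{"type":"array","items":{"type":"object","properties":{"turn":{"type":"array","items":{"type":"number"}},"xyz":{"type":"array","items":{"type":"number"}},"gripper":{"type":"number"}}}}},"required":["series"]}

```bash
mkdir -p pics; cat > h.py <<'E'
from workcell import env
import numpy as np, cv2
from scipy.spatial.transform import Rotation as R
def shot(n,f=None):
    p=env.capture(n)
    if f: cv2.imwrite('pics/'+f,p['pixels'][:,:,::-1])
    return p
def cloud(p):
    z=p['z_map'].astype(float); v,u=np.mgrid[:z.shape[0],:z.shape[1]]
    c=np.stack([(u-p['cx'])/p['fx']*z,(v-p['cy'])/p['fy']*z,z],-1)
    M=cv2.Rodrigues(np.array(p['rvec'],float))[0]
    w=(c-np.array(p['tvec'],float).ravel())@M
    w[z==0]=np.nan
    return w
def proj(p,pts):
    return cv2.projectPoints(np.array(pts,float).reshape(-1,3),np.array(p['rvec'],float),np.array(p['tvec'],float),np.array([[p['fx'],0,p['cx']],[0,p['fy'],p['cy']],[0,0,1.]]),None)[0][:,0]
E
python3 - <<'E'
from h import *
print(env.nose_length); s=env.get_state(); print(s['eef_pos'],s['tcp_rot'],s['t'])
for n in('top','side'):
    p=shot(n,n+'0.png'); M=cv2.Rodrigues(np.array(p['rvec'],float))[0]; print(n,'cam',(-M.T@np.array(p['tvec']).ravel()).round(),M[2].round(2))
    for k in ['small_tin_mid','salt_shaker_mid','spice_jar_mid','garlic_mid','tray','cork_mat','saucer','tumbler_mid','tomato_tin_mid']:
        print(k,[(np.round(d['at'],0).tolist(),round(d['score'],2),proj(p,d['at']).round()[0].tolist()) for d in env.find_in(p,k)[:2]])
E
```

```text
22.0
[ 276.66904087 -669.65910686  239.77555421] [ 9.80869776e-01  1.94663571e-01 -1.95477966e-04 -7.33206264e-04] 0.0
top cam [ 423. -247. 1126.] [ 0.08 -0.   -1.  ]
small_tin_mid [([532.0, -162.0, 83.0], 0.63, [240.0, 193.0])]
salt_shaker_mid [([535.0, -62.0, 92.0], 0.67, [190.0, 192.0]), ([533.0, -163.0, 84.0], 0.17, [240.0, 193.0])]
spice_jar_mid [([624.0, -113.0, 110.0], 0.69, [214.0, 147.0]), ([497.0, -492.0, 53.0], 0.44, [397.0, 211.0])]
garlic_mid [([570.0, -112.0, 49.0], 0.89, [218.0, 178.0])]
tray [([574.0, -104.0, 12.0], 0.91, [216.0, 178.0]), ([502.0, -489.0, 54.0], 0.48, [396.0, 209.0])]
cork_mat [([376.0, -325.0, 2.0], 0.76, [317.0, 268.0])]
saucer [([538.0, -308.0, 9.0], 0.68, [309.0, 194.0])]
tumbler_mid [([394.0, -107.0, 55.0], 0.85, [215.0, 261.0])]
tomato_tin_mid [([502.0, -490.0, 51.0], 0.91, [396.0, 208.0])]
side cam [ 93. 119. 843.] [ 0.45 -0.38 -0.81]
small_tin_mid [([523.0, -152.0, 80.0], 0.71, [243.0, 236.0])]
salt_shaker_mid [([525.0, -46.0, 68.0], 0.76, [195.0, 272.0])]
spice_jar_mid [([616.0, -99.0, 86.0], 0.61, [190.0, 218.0])]
garlic_mid [([560.0, -104.0, 42.0], 0.91, [212.0, 249.0])]
tray [([547.0, -87.0, 10.0], 0.75, [211.0, 267.0])]
cork_mat [([373.0, -321.0, -0.0], 0.8, [361.0, 260.0])]
saucer [([541.0, -312.0, 4.0], 0.85, [300.0, 209.0])]
tumbler_mid [([402.0, -112.0, 53.0], 0.9, [269.0, 301.0])]
tomato_tin_mid [([491.0, -480.0, 51.0], 0.91, [376.0, 168.0])]
```

View pics/top0.png

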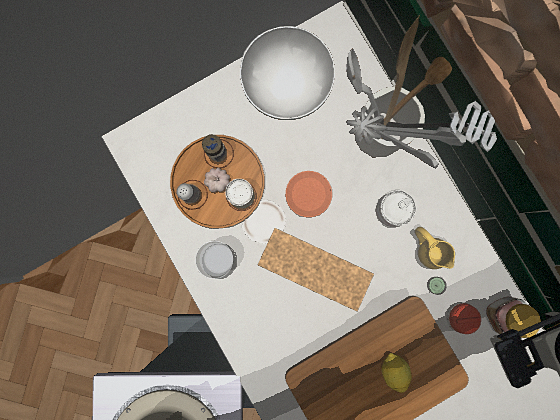

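View pics/side0.png

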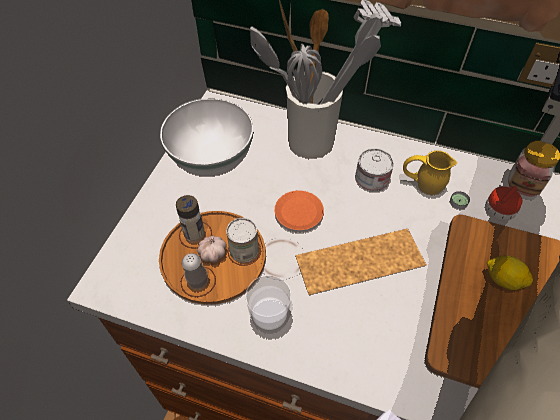

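```bash
python3 - <<'E'
from h import *
p=shot('top'); w=cloud(p); c=p['pixels']
def fit(box,zlo,zhi,name,col=None):
    x0,x1,y0,y1=box
    m=(w[...,0]>x0)&(w[...,0]<x1)&(w[...,1]>y0)&(w[...,1]<y1)&(w[...,2]>zlo)&(w[...,2]<zhi)
    q=w[m]
    if len(q)<5: print(name,len(q)); return
    (cx,cy),r=cv2.minEnclosingCircle(q[:,:2].astype(np.float32))
    rr=cv2.minAreaRect(q[:,:2].astype(np.float32))
    print(name,len(q),'circ',round(cx,1),round(cy,1),round(r,1),'mean',q.mean(0).round(1),'rect',np.round(rr[0],1),np.round(rr[1],1),round(rr[2],1))
fit((490,575,-205,-120),74,95,'tin')
fit((490,575,-105,-20),88,110,'shaker')
fit((490,575,-105,-20),75,110,'shaker75')
fit((580,670,-155,-70),105,125,'spice')
fit((530,600,-145,-75),25,75,'garlic')
fit((460,680,-220,0),13,20,'trayrim')
fit((480,600,-370,-250),9,16,'saucer rim')
fit((300,450,-460,-190),2.2,6.5,'mat')
fit((340,450,-160,-60),70,100,'tumbler')
fit((450,550,-540,-440),52,64,'tomato')
# neighbours: wall etc.
for x in range(300,800,50): print(x,[int(np.nanmax(np.where((abs(w[...,0]-x)<25)&(abs(w[...,1]-y)<25),w[...,2],-99))) for y in range(150,-701,-50)])
E
```

```text
tin 588 circ 536.2 -159.9 28.4 mean [ 536.4 -159.8   79.5] rect [ 536.  -159.6] [55.7 54.5] 88.5
shaker 206 circ 537.3 -49.2 17.0 mean [536.7 -50.5  95.7] rect [537.3 -49.8] [32.2 33. ] 21.8
shaker75 235 circ 537.4 -49.4 17.3 mean [536.4 -51.5  94.1] rect [537.2 -49.4] [33.3 32.9] 62.8
spice 328 circ 629.9 -107.1 20.3 mean [ 629.2 -107.8  115. ] rect [ 630.2 -107.8] [39.8 38.6] 1.2
garlic 475 circ 566.3 -112.0 31.2 mean [ 566.4 -109.5   47. ] rect [ 569.4 -108.3] [53.  53.7] 1.6
trayrim 1041 circ 567.9 -106.6 103.8 mean [ 567.3 -105.1   15.6] rect [ 568.2 -106.8] [206.1 203.6] 89.6
saucer rim 575 circ 539.2 -307.2 51.4 mean [ 540.3 -307.8   11.5] rect [ 539.4 -307.3] [ 99.1 100. ] 89.4
mat 3363 circ 373.8 -323.9 149.3 mean [ 373.9 -320.2    4.1] rect [ 374.6 -324.9] [149.8 267.9] 0.2
tumbler 209 circ 398.4 -110.0 38.7 mean [ 396.5 -101.    83.9] rect [ 398.6 -110. ] [75.  75.6] 45.4
tomato 889 circ 494.6 -501.5 50.5 mean [ 503.4 -494.    55.2] rect [ 493.8 -494.6] [93.4 73.3] 12.5
300 [-99, -99, -99, -99, 6, 5, 7, 5, 5, 5, 8, 11, 23, 26, 346, 394, 403, 320]
350 [-99, -99, -99, 2, 6, 92, 91, 6, 10, 10, 11, 11, 11, 5, 20, 17, 5, 5]
400 [-99, -99, -99, 5, 93, 90, 94, 9, 9, 10, 9, 8, 6, 5, 88, 87, 5, 273]
450 [-99, -99, 4, 6, 19, 91, 91, 9, 9, 8, 6, 5, 60, 60, 87, 88, 4, 331]
500 [-99, -99, 6, 21, 96, 15, 84, 83, 16, 16, 16, 6, 63, 61, 60, 6, 413, 344]
550 [-99, 7, 6, 21, 104, 70, 85, 85, 17, 14, 16, 5, 330, 337, 6, 467, 441, -99]
600 [-99, 6, 6, 22, 15, 119, 109, 20, 15, 17, 323, 327, 313, 340, 343, 510, 378, -99]
650 [416, 6, 7, 18, 20, 120, 117, 20, 6, 5, 316, 327, 263, 339, 565, 544, -99, -99]
700 [466, 546, 535, 6, 7, 8, 5, 93, 94, 93, 317, 281, 226, 267, 581, 186, -99, -99]
750 [-99, -99, 524, 478, 6, 6, 93, 92, 28, 48, 318, 276, 322, 494, 518, -99, -99, -99]
```

The top picture shows the tray at about (218,180). On it are the spice jar (214,147), shaker (190,192), tin (240,193) and garlic (218,178). The saucer is at (309,194), the mat runs slanted around (317,268), and the tumbler is at (217,259). The side view agrees, and the network hits and depth fits match both pictures. I still need the mat angle and the clearance around the saucer.

```bash
cat >> h.py <<'E'
def yaw(s):
    y=R.from_quat(s['tcp_rot']).as_matrix()[:,1]; return np.degrees(np.arctan2(y[1],y[0]))
def go(wps,s=None):
    """wps: list of (x,y,z,psi) TCP targets mm/deg; prints total tool-axis shift (cm), turn (deg) per leg (turn made first)"""
    s=s or env.get_state(); p=np.array(s['eef_pos']); a=yaw(s)
    print('at',p.round(1),'yaw',round(a,1),'gap',round(s['finger_gap'],1),'t',round(s['t'],2),'q7',round(s['q'][6],2),'tilt',np.degrees(np.arccos(-R.from_quat(s['tcp_rot']).as_matrix()[2,2])).round(1))
    for x,y,z,psi in wps:
        d=np.array([x,y,z])-p; r=np.radians(psi)
        t=np.array([-d[0]*np.sin(r)+d[1]*np.cos(r),d[0]*np.cos(r)+d[1]*np.sin(r),-d[2]])/10
        n=int(np.ceil(max(np.linalg.norm(t)/3.6,1)))
        print('turn z',round(-(psi-a),1),' shift',t.round(2),' n',n,'each',(t/n).round(2)); p=np.array([x,y,z]); a=psi
E
python3 - <<'E'
from h import *
p=shot('top'); w=cloud(p); hsv=cv2.cvtColor(p['pixels'],cv2.COLOR_RGB2HSV)
m=((hsv[...,1]>60)&(w[...,0]>300)&(w[...,0]<480)&(w[...,1]>-460)&(w[...,1]<-190)&(w[...,2]<12)).astype(np.uint8)
n,l,st,ce=cv2.connectedComponentsWithStats(cv2.morphologyEx(m,cv2.MORPH_OPEN,np.ones((5,5))))
i=1+st[1:,4].argmax(); print(cv2.minAreaRect(w[l==i][:,:2].astype(np.float32)),cv2.boxPoints(cv2.minAreaRect(w[l==i][:,:2].astype(np.float32))).round())
q=w.reshape(-1,3); q=q[q[:,2]>60]; d=np.hypot(q[:,0]-539,q[:,1]+307)
o=d.argsort(); 
for lo,hi in((60,110),(110,200),(200,300),(300,400),(400,600)):
    k=(q[:,2]>lo)&(q[:,2]<hi); j=np.where(k)[0][d[k].argmin()]; print(lo,q[j].round(),d[j].round())
go([(400,-430,240,-67.6),(400,-430,240,-30),(536,-160,200,-30),(536,-160,63,-30)])
E
```

```text
((373.98748779296875, -321.22576904296875), (240.15185546875, 89.7712173461914), 64.92640686035156) [[ 282. -411.]
 [ 364. -449.]
 [ 466. -231.]
 [ 384. -193.]]
60 [ 535. -188.   65.] 119.0
110 [ 631. -406.  199.] 136.0
200 [ 599. -371.  299.] 87.0
300 [ 600. -370.  302.] 88.0
400 [ 658. -564.  466.] 284.0
at [ 276.8 -670.1  240.6] yaw -67.6 gap 92.7 t 1.1 q7 -0.08 tilt 0.0
turn z 0.0  shift [ 20.54 -17.5    0.06]  n 8 each [ 2.57 -2.19  0.01]
turn z -37.6  shift [0. 0. 0.]  n 1 each [0. 0. 0.]
turn z 0  shift [30.18 -1.72  4.  ]  n 9 each [ 3.35 -0.19  0.44]
turn z 0  shift [ 0.   0.  13.7]  n 4 each [0.   0.   3.42]
```

Request:
move_arm(
  series=[
    {"xyz": [2.57, -2.19, 0], "gripper": 9.3},
    {"xyz": [2.57, -2.19, 0], "gripper": 9.3},
    {"xyz": [2.57, -2.19, 0], "gripper": 9.3},
    {"xyz": [2.57, -2.19, 0], "gripper": 9.3},
  ],
)

```text
invalid input
```

Request:
move_arm(
  series=[
    {"xyz": [2.57, -2.19, 0], "gripper": 9.3},
    {"xyz": [2.57, -2.19, 0], "gripper": 9.3},
    {"xyz": [2.57, -2.19, 0], "gripper": 9.3},
    {"xyz": [2.57, -2.19, 0], "gripper": 9.3},
  ],
)

```text
invalid input
```

Request:
move_arm(
  series=[
    {"turn": [0, 0, -7], "gripper": 9.3},
    {"turn": [0, 0, -7], "gripper": 9.3},
    {"turn": [0, 0, -7], "gripper": 9.3},
    {"turn": [0, 0, -7], "gripper": 9.3},
    {"turn": [0, 0, -7], "gripper": 9.3},
  ],
)

```text
invalid input
```

```bash
python3 -c "
from h import *
go([(536,-160,200,-30),(536,-160,63,-30)])"
```

```text
at [ 276.8 -670.1  240.6] yaw -67.6 gap 92.7 t 1.1 q7 -0.08 tilt 0.0
turn z -37.6  shift [57.13 -3.06  4.06]  n 16 each [ 3.57 -0.19  0.25]
turn z 0  shift [ 0.   0.  13.7]  n 4 each [0.   0.   3.42]
```

Request:
move_arm(
  series=[
    {"turn": [0, 0, 0], "xyz": [2.57, -2.19, 0], "gripper": 9.3},
    {"turn": [0, 0, 0], "xyz": [2.57, -2.19, 0], "gripper": 9.3},
    {"turn": [0, 0, 0], "xyz": [2.57, -2.19, 0], "gripper": 9.3},
    {"turn": [0, 0, 0], "xyz": [2.57, -2.19, 0], "gripper": 9.3},
  ],
)

```text
t: 1.43
eef_pos: [338.8, -548.6, 240.6]
tcp_rot: [0.981, 0.194, 0.0, 0.0]
ft_force: [-0.3, -0.4, -0.7]
finger_gap: 93.0
grasp_force: 0.0
```

Request:
move_arm(
  series=[
    {"turn": [0, 0, 0], "xyz": [2.57, -2.19, 0], "gripper": 9.3},
    {"turn": [0, 0, 0], "xyz": [2.57, -2.19, 0], "gripper": 9.3},
    {"turn": [0, 0, 0], "xyz": [2.57, -2.19, 0], "gripper": 9.3},
    {"turn": [0, 0, 0], "xyz": [2.57, -2.19, 0], "gripper": 9.3},
  ],
)

```text
t: 1.77
eef_pos: [400.5, -428.2, 240.8]
tcp_rot: [0.981, 0.195, 0.0, 0.0]
ft_force: [1.0, 0.0, -0.8]
finger_gap: 93.0
grasp_force: 0.0
```

Request:
move_arm(
  series=[
    {"turn": [0, 0, -7], "xyz": [0, 0, 0], "gripper": 9.3},
    {"turn": [0, 0, -7], "xyz": [0, 0, 0], "gripper": 9.3},
    {"turn": [0, 0, -7], "xyz": [0, 0, 0], "gripper": 9.3},
    {"turn": [0, 0, -7], "xyz": [0, 0, 0], "gripper": 9.3},
    {"turn": [0, 0, -7], "xyz": [0, 0, 0], "gripper": 9.3},
  ],
)

```text
t: 2.18
eef_pos: [400.1, -429.6, 240.8]
tcp_rot: [0.875, 0.483, -0.0, 0.0]
ft_force: [-0.0, -0.7, 0.2]
finger_gap: 92.7
grasp_force: 0.0
```

```bash
python3 -c "
from h import *
go([(536,-160,200,-30),(536,-160,63,-30)])"
```

```text
at [ 400.1 -429.6  240.8] yaw -32.2 gap 92.7 t 2.18 q7 0.05 tilt 0.0
turn z -2.2  shift [30.14 -1.71  4.08]  n 9 each [ 3.35 -0.19  0.45]
turn z 0  shift [ 0.   0.  13.7]  n 4 each [0.   0.   3.42]
```

Request:
move_arm(
  series=[
    {"turn": [0, 0, 0], "xyz": [3.34, -0.32, 0.4], "gripper": 9.3},
    {"turn": [0, 0, 0], "xyz": [3.34, -0.32, 0.4], "gripper": 9.3},
    {"turn": [0, 0, 0], "xyz": [3.34, -0.32, 0.4], "gripper": 9.3},
    {"turn": [0, 0, 0], "xyz": [3.34, -0.32, 0.4], "gripper": 9.3},
    {"turn": [0, 0, 0], "xyz": [3.34, -0.32, 0.4], "gripper": 9.3},
  ],
)

```text
t: 2.6
eef_pos: [476.9, -279.0, 220.7]
tcp_rot: [0.877, 0.48, 0.0, 0.0]
ft_force: [0.3, 0.2, -0.1]
finger_gap: 92.9
grasp_force: 0.0
```

Request:
move_arm(
  series=[
    {"turn": [0, 0, 0], "xyz": [3.34, -0.32, 0.4], "gripper": 9.3},
    {"turn": [0, 0, 0], "xyz": [3.34, -0.32, 0.4], "gripper": 9.3},
    {"turn": [0, 0, 0], "xyz": [3.34, -0.32, 0.4], "gripper": 9.3},
    {"turn": [0, 0, 0], "xyz": [3.34, -0.32, 0.4], "gripper": 9.3},
    {"turn": [0, 0, 0], "xyz": [0, 0, 0], "gripper": 9.3},
  ],
)

```text
t: 3.02
eef_pos: [540.6, -153.6, 204.3]
tcp_rot: [0.875, 0.484, 0.002, -0.001]
ft_force: [0.6, -0.1, 1.1]
finger_gap: 92.8
grasp_force: 0.0
```

```bash
python3 -c "
from h import *
s=env.get_state();a=yaw(s)
go([(536,-159.8,60,a)])"
```

```text
at [ 540.6 -153.6  204.3] yaw -32.1 gap 92.8 t 3.02 q7 -0.52 tilt 0.2
turn z -0.0  shift [-0.77 -0.06 14.43]  n 5 each [-0.15 -0.01  2.89]
```

Request:
move_arm(
  series=[
    {"turn": [0, 0, 0], "xyz": [0, 0, 2.8], "gripper": 9.3},
    {"turn": [0, 0, 0], "xyz": [0, 0, 2.8], "gripper": 9.3},
    {"turn": [0, 0, 0], "xyz": [0, 0, 2.0], "gripper": 9.3},
    {"turn": [0, 0, 0], "xyz": [0, 0, 0], "gripper": 9.3},
  ],
)

```text
t: 3.35
eef_pos: [535.7, -160.4, 125.4]
tcp_rot: [0.877, 0.481, -0.002, -0.002]
ft_force: [-0.4, 0.3, 0.5]
finger_gap: 92.7
grasp_force: 0.0
```

```bash
python3 -c "
from h import *
s=env.get_state();a=yaw(s)
go([(536,-159.8,60,a)])"
```

```text
at [ 535.7 -160.4  125.4] yaw -32.5 gap 92.7 t 3.35 q7 -0.56 tilt 0.3
turn z -0.0  shift [ 0.07 -0.    6.54]  n 2 each [ 0.03 -0.    3.27]
```

Request:
move_arm(
  series=[
    {"turn": [0, 0, 0], "xyz": [0, 0, 2.7], "gripper": 9.3},
    {"turn": [0, 0, 0], "xyz": [0, 0, 2.5], "gripper": 9.3},
    {"turn": [0, 0, 0], "xyz": [0, 0, 1.5], "gripper": 9.3},
    {"turn": [0, 0, 0], "xyz": [0, 0, 0], "gripper": 9.3},
    {"turn": [0, 0, 0], "xyz": [0, 0, 0], "gripper": 4.5},
  ],
)

```text
t: 3.77
eef_pos: [537.5, -160.9, 62.1]
tcp_rot: [0.877, 0.481, -0.0, -0.0]
ft_force: [-0.8, 0.3, -0.8]
finger_gap: 89.9
grasp_force: 0.0
```

Request:
move_arm(
  series=[
    {"turn": [0, 0, 0], "xyz": [0, 0, 0], "gripper": 4.5},
    {"turn": [0, 0, 0], "xyz": [0, 0, 0], "gripper": 4.5},
    {"turn": [0, 0, 0], "xyz": [0, 0, 0], "gripper": 4.5},
    {"turn": [0, 0, 0], "xyz": [0, 0, 0], "gripper": 4.5},
    {"turn": [0, 0, 0], "xyz": [0, 0, 0], "gripper": 4.5},
  ],
)

```text
t: 4.18
eef_pos: [537.5, -160.9, 62.3]
tcp_rot: [0.877, 0.481, 0.0, 0.0]
ft_force: [-2.2, 0.8, 1.3]
finger_gap: 57.9
grasp_force: 0.9
```

```bash
python3 -c "
from h import *
s=env.get_state();a=yaw(s);p=s['eef_pos']
go([(p[0],p[1],p[2]+120,a),(341,-392,p[2]+120,a),(341,-392,p[2]-6,a)])"
```

```text
at [ 537.5 -160.9   62.3] yaw -32.6 gap 57.9 t 4.18 q7 -0.59 tilt 0.0
turn z -0.0  shift [  0.   0. -12.]  n 4 each [ 0.  0. -3.]
turn z -0.0  shift [-30.06  -4.12  -0.  ]  n 9 each [-3.34 -0.46 -0.  ]
turn z -0.0  shift [ 0.   0.  12.6]  n 4 each [0.   0.   3.15]
```

Request:
move_arm(
  series=[
    {"turn": [0, 0, 0], "xyz": [0, 0, 0], "gripper": 4.5},
    {"turn": [0, 0, 0], "xyz": [0, 0, -1.5], "gripper": 4.5},
    {"turn": [0, 0, 0], "xyz": [0, 0, -3.5], "gripper": 4.5},
    {"turn": [0, 0, 0], "xyz": [0, 0, -3.5], "gripper": 4.5},
    {"turn": [0, 0, 0], "xyz": [0, 0, -3.5], "gripper": 4.5},
  ],
)

```text
t: 4.6
eef_pos: [536.7, -160.5, 182.5]
tcp_rot: [0.877, 0.481, -0.001, -0.001]
ft_force: [0.9, -1.1, -2.5]
finger_gap: 56.9
grasp_force: 30.0
```

Request:
move_arm(
  series=[
    {"turn": [0, 0, 0], "xyz": [-2, -0.3, 0], "gripper": 4.5},
    {"turn": [0, 0, 0], "xyz": [-3.2, -0.45, 0], "gripper": 4.5},
    {"turn": [0, 0, 0], "xyz": [-3.2, -0.45, 0], "gripper": 4.5},
    {"turn": [0, 0, 0], "xyz": [-3.2, -0.45, 0], "gripper": 4.5},
    {"turn": [0, 0, 0], "xyz": [-3.2, -0.45, 0], "gripper": 4.5},
  ],
)

```text
t: 5.02
eef_pos: [438.7, -274.9, 181.6]
tcp_rot: [0.877, 0.481, -0.0, -0.0]
ft_force: [-0.2, -0.8, -1.9]
finger_gap: 57.2
grasp_force: 30.0
```

Request:
move_arm(
  series=[
    {"turn": [0, 0, 0], "xyz": [-3.2, -0.45, 0], "gripper": 4.5},
    {"turn": [0, 0, 0], "xyz": [-3.2, -0.45, 0], "gripper": 4.5},
    {"turn": [0, 0, 0], "xyz": [-3.2, -0.45, 0], "gripper": 4.5},
    {"turn": [0, 0, 0], "xyz": [-3.2, -0.45, 0], "gripper": 4.5},
    {"turn": [0, 0, 0], "xyz": [-2.5, -0.3, 0], "gripper": 4.5},
  ],
)

```text
t: 5.43
eef_pos: [337.6, -393.5, 181.5]
tcp_rot: [0.877, 0.48, -0.0, -0.0]
ft_force: [-0.2, 0.1, -1.8]
finger_gap: 56.9
grasp_force: 30.0
```

Request:
move_arm(
  series=[
    {"turn": [0, 0, 0], "xyz": [0, 0, 2.5], "gripper": 4.5},
    {"turn": [0, 0, 0], "xyz": [0, 0, 3.0], "gripper": 4.5},
    {"turn": [0, 0, 0], "xyz": [0, 0, 2.5], "gripper": 4.5},
    {"turn": [0, 0, 0], "xyz": [0, 0, 1], "gripper": 4.5},
    {"turn": [0, 0, 0], "xyz": [0, 0, 0], "gripper": 4.5},
  ],
)

```text
t: 5.85
eef_pos: [339.2, -390.8, 89.6]
tcp_rot: [0.877, 0.481, -0.001, -0.002]
ft_force: [-0.3, -0.7, -1.9]
finger_gap: 56.9
grasp_force: 30.0
```

```bash
python3 -c "
from h import *
s=env.get_state();a=yaw(s)
go([(341,-392,56.3,a)])
p=shot('side','tin_held.png')"
```

```text
at [ 339.2 -390.8   89.6] yaw -32.5 gap 56.9 t 5.85 q7 -0.05 tilt 0.2
turn z -0.0  shift [0.   0.22 3.33]  n 1 each [0.   0.22 3.33]
```

Request:
move_arm(
  series=[
    {"turn": [0, 0, 0], "xyz": [0, 0, 1.8], "gripper": 4.5},
    {"turn": [0, 0, 0], "xyz": [0, 0, 0.9], "gripper": 4.5},
    {"turn": [0, 0, 0], "xyz": [0, 0, 0.4], "gripper": 4.5},
    {"turn": [0, 0, 0], "xyz": [0, 0, 0], "gripper": 4.5},
    {"turn": [0, 0, 0], "xyz": [0, 0, 0], "gripper": 4.5},
  ],
)

```text
t: 6.32
eef_pos: [340.3, -392.0, 61.2]
tcp_rot: [0.877, 0.481, -0.0, 0.0]
ft_force: [0.1, 1.3, -2.0]
finger_gap: 56.7
grasp_force: 30.0
```

Request:
move_arm(
  series=[
    {"turn": [0, 0, 0], "xyz": [0, 0, 0.1], "gripper": 8.5},
    {"turn": [0, 0, 0], "xyz": [0, 0, 0], "gripper": 8.5},
    {"turn": [0, 0, 0], "xyz": [0, 0, 0], "gripper": 8.5},
    {"turn": [0, 0, 0], "xyz": [0, 0, 0], "gripper": 8.5},
    {"turn": [0, 0, 0], "xyz": [0, 0, -1], "gripper": 8.5},
  ],
)

```text
t: 6.73
eef_pos: [339.7, -391.4, 69.0]
tcp_rot: [0.877, 0.481, -0.0, -0.001]
ft_force: [0.0, 0.1, -1.1]
finger_gap: 83.4
grasp_force: 0.0
```

Request:
move_arm(
  series=[
    {"turn": [0, 0, 0], "xyz": [0, 0, -3], "gripper": 9.3},
    {"turn": [0, 0, 0], "xyz": [0, 0, -3.5], "gripper": 9.3},
    {"turn": [0, 0, 0], "xyz": [0, 0, -3.5], "gripper": 9.3},
    {"turn": [0, 0, 0], "xyz": [0, 0, -3.5], "gripper": 9.3},
    {"turn": [0, 0, -6], "xyz": [0, 0, 0], "gripper": 9.3},
  ],
)

```text
t: 7.15
eef_pos: [341.8, -393.5, 211.4]
tcp_rot: [0.851, 0.525, 0.001, 0.004]
ft_force: [0.6, -1.3, 0.2]
finger_gap: 93.0
grasp_force: 0.0
```

Request:
move_arm(
  series=[
    {"turn": [0, 0, -7], "xyz": [0, 0, 0], "gripper": 9.3},
    {"turn": [0, 0, -7], "xyz": [0, 0, 0], "gripper": 9.3},
    {"turn": [0, 0, -7], "xyz": [0, 0, 0], "gripper": 9.3},
    {"turn": [0, 0, -5.5], "xyz": [0, 0, 0], "gripper": 9.3},
    {"turn": [0, 0, 0], "xyz": [0, 0, 0], "gripper": 9.3},
  ],
)

```text
t: 7.57
eef_pos: [339.7, -391.9, 205.4]
tcp_rot: [0.706, 0.708, -0.0, 0.0]
ft_force: [0.8, 0.2, 0.2]
finger_gap: 93.0
grasp_force: 0.0
```

```bash
python3 -c "
from h import *
s=env.get_state();a=yaw(s)
go([(537.3,-49.4,200,a),(537.3,-49.4,63,a)])"
```

```text
at [ 339.7 -391.9  205.4] yaw 0.2 gap 93.0 t 7.57 q7 0.47 tilt 0.0
turn z -0.0  shift [34.19 19.87  0.54]  n 11 each [3.11 1.81 0.05]
turn z -0.0  shift [ 0.   0.  13.7]  n 4 each [0.   0.   3.42]
```

Request:
move_arm(
  series=[
    {"turn": [0, 0, 0], "xyz": [3.1, 1.8, 0.1], "gripper": 9.3},
    {"turn": [0, 0, 0], "xyz": [3.1, 1.8, 0.1], "gripper": 9.3},
    {"turn": [0, 0, 0], "xyz": [3.1, 1.8, 0.1], "gripper": 9.3},
    {"turn": [0, 0, 0], "xyz": [3.1, 1.8, 0.1], "gripper": 9.3},
    {"turn": [0, 0, 0], "xyz": [3.1, 1.8, 0.1], "gripper": 9.3},
  ],
)

```text
t: 7.98
eef_pos: [430.6, -235.6, 200.2]
tcp_rot: [0.709, 0.705, -0.0, 0.0]
ft_force: [0.9, -0.6, 0.8]
finger_gap: 93.0
grasp_force: 0.0
```

Request:
move_arm(
  series=[
    {"turn": [0, 0, 0], "xyz": [3.1, 1.8, 0], "gripper": 9.3},
    {"turn": [0, 0, 0], "xyz": [3.1, 1.8, 0], "gripper": 9.3},
    {"turn": [0, 0, 0], "xyz": [3.1, 1.8, 0], "gripper": 9.3},
    {"turn": [0, 0, 0], "xyz": [3.1, 1.8, 0], "gripper": 9.3},
    {"turn": [0, 0, 0], "xyz": [3.1, 1.8, 0], "gripper": 9.3},
  ],
)

```text
t: 8.4
eef_pos: [520.8, -80.4, 200.2]
tcp_rot: [0.709, 0.705, -0.0, 0.0]
ft_force: [0.8, -1.5, -0.1]
finger_gap: 92.8
grasp_force: 0.0
```

Request:
move_arm(
  series=[
    {"turn": [0, 0, 0], "xyz": [2.2, 1.3, 0], "gripper": 9.3},
    {"turn": [0, 0, 0], "xyz": [1, 0.55, 0], "gripper": 9.3},
    {"turn": [0, 0, 0], "xyz": [0, 0, 2], "gripper": 9.3},
    {"turn": [0, 0, 0], "xyz": [0, 0, 2], "gripper": 9.3},
    {"turn": [0, 0, 0], "xyz": [0, 0, 0], "gripper": 9.3},
  ],
)

```text
t: 8.82
eef_pos: [537.0, -50.7, 157.3]
tcp_rot: [0.708, 0.706, -0.002, -0.001]
ft_force: [0.1, -0.1, -0.3]
finger_gap: 92.7
grasp_force: 0.0
```

```bash
python3 -c "
from h import *
s=env.get_state();a=yaw(s)
go([(537.3,-49.4,63,a)])
p=shot('side')
for k in('salt_shaker_mid','small_tin_mid'): print(k,env.find_in(p,k)[:1])
p=shot('top','b.png');w=cloud(p);
q=w[(abs(w[...,0]-341)<50)&(abs(w[...,1]+392)<45)&(w[...,2]>65)&(w[...,2]<100)]
print(len(q),cv2.minEnclosingCircle(q[:,:2].astype(np.float32)) if len(q) else '')"
```

```text
at [537.  -50.7 157.3] yaw -0.2 gap 92.7 t 8.82 q7 -0.34 tilt 0.3
turn z -0.0  shift [0.13 0.03 9.43]  n 3 each [0.04 0.01 3.14]
salt_shaker_mid [{'at': [525.4, -44.4, 55.0], 'score': 0.58}]
small_tin_mid []
626 ((340.63238525390625, -391.6739196777344), 28.695526123046875)
```

Request:
move_arm(
  series=[
    {"turn": [0, 0, 0], "xyz": [0.1, 0, 3.2], "gripper": 9.3},
    {"turn": [0, 0, 0], "xyz": [0, 0, 3.2], "gripper": 9.3},
    {"turn": [0, 0, 0], "xyz": [0, 0, 2.2], "gripper": 9.3},
    {"turn": [0, 0, 0], "xyz": [0, 0, 1], "gripper": 9.3},
    {"turn": [0, 0, 0], "xyz": [0, 0, 0], "gripper": 9.3},
  ],
)

```text
t: 9.43
eef_pos: [538.3, -49.3, 62.6]
tcp_rot: [0.708, 0.707, -0.001, -0.001]
ft_force: [-0.3, 0.8, 0.3]
finger_gap: 92.8
grasp_force: 0.0
```

Request:
move_arm(
  series=[
    {"turn": [0, 0, 0], "xyz": [0, 0, 0], "gripper": 3},
    {"turn": [0, 0, 0], "xyz": [0, 0, 0], "gripper": 3},
    {"turn": [0, 0, 0], "xyz": [0, 0, 0], "gripper": 3},
    {"turn": [0, 0, 0], "xyz": [0, 0, 0], "gripper": 3},
    {"turn": [0, 0, 0], "xyz": [0, 0, 0], "gripper": 3},
  ],
)

```text
t: 9.85
eef_pos: [539.3, -49.2, 64.5]
tcp_rot: [0.708, 0.707, 0.0, 0.001]
ft_force: [-0.3, 0.6, -0.7]
finger_gap: 64.2
grasp_force: 0.0
```

Request:
move_arm(
  series=[
    {"turn": [0, 0, 0], "xyz": [0, 0, 0], "gripper": 3},
    {"turn": [0, 0, 0], "xyz": [0, 0, 0], "gripper": 3},
    {"turn": [0, 0, 0], "xyz": [0, 0, 0], "gripper": 3},
    {"turn": [0, 0, 0], "xyz": [0, 0, 0], "gripper": 3},
  ],
)

```text
t: 10.18
eef_pos: [538.8, -49.1, 63.6]
tcp_rot: [0.707, 0.707, -0.0, -0.0]
ft_force: [-0.7, -0.9, 0.5]
finger_gap: 39.7
grasp_force: 29.8
```

```bash
python3 -c "
from h import *
s=env.get_state();a=yaw(s);p=s['eef_pos']
go([(p[0],p[1],p[2]+120,a),(374,-321,p[2]+120,a),(374,-321,p[2]-6,a)])"
```

```text
at [538.8 -49.1  63.6] yaw -0.1 gap 39.7 t 10.18 q7 -0.44 tilt 0.0
turn z -0.0  shift [  0.   0. -12.]  n 4 each [ 0.  0. -3.]
turn z -0.0  shift [-27.21 -16.45  -0.  ]  n 9 each [-3.02 -1.83 -0.  ]
turn z -0.0  shift [ 0.   0.  12.6]  n 4 each [0.   0.   3.15]
```

Request:
move_arm(
  series=[
    {"turn": [0, 0, 0], "xyz": [0, 0, -1.5], "gripper": 3},
    {"turn": [0, 0, 0], "xyz": [0, 0, -3.5], "gripper": 3},
    {"turn": [0, 0, 0], "xyz": [0, 0, -3.5], "gripper": 3},
    {"turn": [0, 0, 0], "xyz": [0, 0, -3.5], "gripper": 3},
    {"turn": [0, 0, 0], "xyz": [0, 0, 0], "gripper": 3},
  ],
)

```text
t: 10.6
eef_pos: [541.3, -48.8, 189.1]
tcp_rot: [0.708, 0.707, 0.003, 0.003]
ft_force: [1.6, 0.4, -2.0]
finger_gap: 39.9
grasp_force: 29.6
```

```bash
python3 -c "
from h import *
print(env.get_state()['eef_pos'],env.get_state()['finger_gap'])
p=shot('side'); cv2.imwrite('pics/sh.png',cv2.resize(p['pixels'][120:330,100:380,::-1],None,fx=2.5,fy=2.5))"
```

```text
[541.34004793 -48.84578048 189.06814447] 39.9399788440469
```

View pics/sh.png

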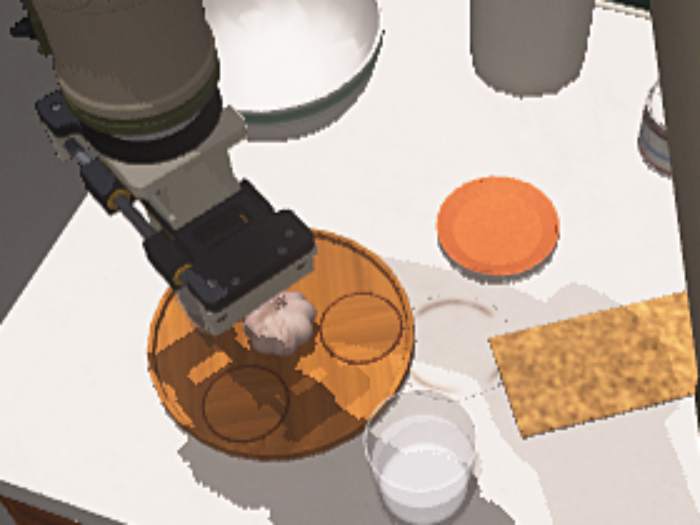

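The crop shows the tray with the tin and shaker rings empty, at about (362,328) and (245,402). The shaker is hidden under the gripper, and the garlic (282,322) is untouched. I'll carry the shaker to the mat.

Request:
move_arm(
  series=[
    {"turn": [0, 0, 0], "xyz": [-2, -1.2, 0], "gripper": 3},
    {"turn": [0, 0, 0], "xyz": [-3, -1.8, 0], "gripper": 3},
    {"turn": [0, 0, 0], "xyz": [-3, -1.8, 0], "gripper": 3},
    {"turn": [0, 0, 0], "xyz": [-3, -1.8, 0], "gripper": 3},
    {"turn": [0, 0, 0], "xyz": [-3, -1.8, 0], "gripper": 3},
  ],
)

```text
t: 11.07
eef_pos: [453.0, -189.9, 182.3]
tcp_rot: [0.707, 0.707, -0.0, -0.001]
ft_force: [-0.7, -0.8, 0.0]
finger_gap: 39.9
grasp_force: 29.6
```

Request:
move_arm(
  series=[
    {"turn": [0, 0, 0], "xyz": [-3, -1.8, 0], "gripper": 3},
    {"turn": [0, 0, 0], "xyz": [-3, -1.8, 0], "gripper": 3},
    {"turn": [0, 0, 0], "xyz": [-3, -1.8, 0], "gripper": 3},
    {"turn": [0, 0, 0], "xyz": [-2.5, -1.6, 0], "gripper": 3},
    {"turn": [0, 0, 0], "xyz": [-1.7, -1.05, 0], "gripper": 3},
  ],
)

```text
t: 11.48
eef_pos: [371.2, -323.1, 182.2]
tcp_rot: [0.708, 0.706, -0.001, -0.001]
ft_force: [0.6, -0.5, -1.3]
finger_gap: 39.7
grasp_force: 29.6
```

Request:
move_arm(
  series=[
    {"turn": [0, 0, 0], "xyz": [0, 0, 2.5], "gripper": 3},
    {"turn": [0, 0, 0], "xyz": [0, 0, 3.3], "gripper": 3},
    {"turn": [0, 0, 0], "xyz": [0, 0, 3], "gripper": 3},
    {"turn": [0, 0, 0], "xyz": [0, 0, 1.5], "gripper": 3},
    {"turn": [0, 0, 0], "xyz": [0, 0, 0], "gripper": 3},
  ],
)

```text
t: 11.9
eef_pos: [372.3, -319.4, 76.8]
tcp_rot: [0.707, 0.707, -0.0, -0.003]
ft_force: [0.4, 0.5, -1.3]
finger_gap: 39.6
grasp_force: 29.6
```

Request:
move_arm(
  series=[
    {"turn": [0, 0, 0], "xyz": [0, 0, 0], "gripper": 3},
  ],
)

```text
t: 11.98
eef_pos: [373.4, -320.0, 79.4]
tcp_rot: [0.707, 0.707, -0.0, -0.002]
ft_force: [-1.0, 0.0, -1.6]
finger_gap: 39.6
grasp_force: 29.6
```

```bash
python3 -c "
from h import *
s=env.get_state();a=yaw(s)
go([(374,-321,57.6,a)])"
```

```text
at [ 373.4 -320.    79.4] yaw -0.0 gap 39.6 t 11.98 q7 0.14 tilt 0.2
turn z -0.0  shift [-0.1   0.06  2.18]  n 1 each [-0.1   0.06  2.18]
```

Request:
move_arm(
  series=[
    {"turn": [0, 0, 0], "xyz": [0, 0, 1.2], "gripper": 3},
    {"turn": [0, 0, 0], "xyz": [0, 0, 0.7], "gripper": 3},
    {"turn": [0, 0, 0], "xyz": [0, 0, 0.4], "gripper": 3},
    {"turn": [0, 0, 0], "xyz": [0, 0, 0], "gripper": 3},
    {"turn": [0, 0, 0], "xyz": [0, 0, 0], "gripper": 3},
  ],
)

```text
t: 12.4
eef_pos: [374.2, -321.0, 58.0]
tcp_rot: [0.707, 0.707, -0.0, 0.0]
ft_force: [0.3, -0.4, -1.4]
finger_gap: 39.5
grasp_force: 29.6
```

Request:
move_arm(
  series=[
    {"turn": [0, 0, 0], "xyz": [0, 0, 0], "gripper": 7.5},
    {"turn": [0, 0, 0], "xyz": [0, 0, 0], "gripper": 7.5},
    {"turn": [0, 0, 0], "xyz": [0, 0, 0], "gripper": 7.5},
    {"turn": [0, 0, 0], "xyz": [0, 0, 0], "gripper": 7.5},
    {"turn": [0, 0, 0], "xyz": [0, 0, -1], "gripper": 7.5},
  ],
)

```text
t: 12.82
eef_pos: [373.8, -320.5, 66.8]
tcp_rot: [0.707, 0.707, -0.0, -0.001]
ft_force: [0.3, 0.5, -0.2]
finger_gap: 68.3
grasp_force: 0.0
```

Request:
move_arm(
  series=[
    {"turn": [0, 0, 0], "xyz": [0, 0, -3], "gripper": 7.5},
    {"turn": [0, 0, 0], "xyz": [0, 0, -3.5], "gripper": 7.5},
    {"turn": [0, 0, 0], "xyz": [0, 0, -3.5], "gripper": 7.5},
    {"turn": [0, 0, 0], "xyz": [0, 0, -3.5], "gripper": 7.5},
    {"turn": [0, 0, 6], "xyz": [0, 0, 0], "gripper": 7.5},
  ],
)

```text
t: 13.23
eef_pos: [375.9, -322.1, 208.1]
tcp_rot: [0.743, 0.669, 0.001, 0.004]
ft_force: [1.5, 0.8, -0.3]
finger_gap: 75.1
grasp_force: 0.0
```

Request:
move_arm(
  series=[
    {"turn": [0, 0, 7], "xyz": [0, 0, 0], "gripper": 7.5},
    {"turn": [0, 0, 7], "xyz": [0, 0, 0], "gripper": 7.5},
    {"turn": [0, 0, 7], "xyz": [0, 0, 0], "gripper": 7.5},
    {"turn": [0, 0, 7], "xyz": [0, 0, 0], "gripper": 7.5},
    {"turn": [0, 0, 7], "xyz": [0, 0, 0], "gripper": 7.5},
  ],
)

```text
t: 13.65
eef_pos: [373.9, -320.9, 202.8]
tcp_rot: [0.911, 0.411, 0.0, 0.0]
ft_force: [-0.6, -0.1, -0.4]
finger_gap: 75.0
grasp_force: 0.0
```

Request:
move_arm(
  series=[
    {"turn": [0, 0, 4], "xyz": [0, 0, 0], "gripper": 7.5},
    {"turn": [0, 0, 0], "xyz": [0, 0, 0], "gripper": 7.5},
  ],
)

```text
t: 13.82
eef_pos: [374.1, -320.7, 202.8]
tcp_rot: [0.925, 0.381, -0.0, 0.0]
ft_force: [0.6, 0.0, 0.3]
finger_gap: 74.9
grasp_force: 0.0
```

```bash
python3 -c "
from h import *
s=env.get_state();a=yaw(s)
go([(630,-107.3,200,a),(630,-107.3,83,a)])"
```

```text
at [ 374.1 -320.7  202.8] yaw -45.2 gap 74.9 t 13.82 q7 -0.35 tilt 0.0
turn z -0.0  shift [33.2   2.88  0.28]  n 10 each [3.32 0.29 0.03]
turn z -0.0  shift [ 0.   0.  11.7]  n 4 each [0.   0.   2.92]
```

Request:
move_arm(
  series=[
    {"turn": [0, 0, 0], "xyz": [3.3, 0.3, 0], "gripper": 7.5},
    {"turn": [0, 0, 0], "xyz": [3.3, 0.3, 0], "gripper": 7.5},
    {"turn": [0, 0, 0], "xyz": [3.3, 0.3, 0], "gripper": 7.5},
    {"turn": [0, 0, 0], "xyz": [3.3, 0.3, 0], "gripper": 7.5},
    {"turn": [0, 0, 0], "xyz": [3.3, 0.3, 0], "gripper": 7.5},
  ],
)

```text
t: 14.23
eef_pos: [502.4, -213.8, 202.7]
tcp_rot: [0.924, 0.384, -0.0, 0.0]
ft_force: [-0.1, -1.0, 0.4]
finger_gap: 74.8
grasp_force: 0.0
```

Request:
move_arm(
  series=[
    {"turn": [0, 0, 0], "xyz": [3.3, 0.3, 0], "gripper": 7.5},
    {"turn": [0, 0, 0], "xyz": [3.3, 0.3, 0], "gripper": 7.5},
    {"turn": [0, 0, 0], "xyz": [3.3, 0.3, 0], "gripper": 7.5},
    {"turn": [0, 0, 0], "xyz": [3.3, 0.3, 0], "gripper": 7.5},
    {"turn": [0, 0, 0], "xyz": [2.5, 0.1, 0], "gripper": 7.5},
  ],
)

```text
t: 14.65
eef_pos: [623.7, -111.0, 202.6]
tcp_rot: [0.923, 0.384, 0.0, -0.0]
ft_force: [1.5, -0.8, 0.2]
finger_gap: 74.6
grasp_force: 0.0
```

Request:
move_arm(
  series=[
    {"turn": [0, 0, 0], "xyz": [1, 0.1, 0], "gripper": 7.5},
    {"turn": [0, 0, 0], "xyz": [0, 0, 1.5], "gripper": 7.5},
    {"turn": [0, 0, 0], "xyz": [0, 0, 1], "gripper": 7.5},
    {"turn": [0, 0, 0], "xyz": [0, 0, 0], "gripper": 7.5},
    {"turn": [0, 0, 0], "xyz": [0, 0, 0], "gripper": 7.5},
  ],
)

```text
t: 15.07
eef_pos: [628.3, -107.9, 176.9]
tcp_rot: [0.924, 0.382, -0.001, -0.0]
ft_force: [0.6, -0.1, 1.1]
finger_gap: 75.1
grasp_force: 0.0
```

```bash
python3 -c "
from h import *
s=env.get_state();a=yaw(s)
go([(630,-107.3,83,a)])
p=shot('top');w=cloud(p);
for x,y,h in((374,-321,80),(341,-392,68)):
  q=w[(abs(w[...,0]-x)<40)&(abs(w[...,1]-y)<40)&(w[...,2]>h)&(w[...,2]<110)]
  print(len(q),cv2.minEnclosingCircle(q[:,:2].astype(np.float32)) if len(q) else '')"
```

```text
at [ 628.3 -107.9  176.9] yaw -45.1 gap 75.1 t 15.07 q7 -0.86 tilt 0.1
turn z -0.0  shift [0.16 0.07 9.39]  n 3 each [0.05 0.02 3.13]
221 ((374.177490234375, -320.908447265625), 17.126195907592773)
616 ((340.856689453125, -391.8594665527344), 28.7246036529541)
```

Request:
move_arm(
  series=[
    {"turn": [0, 0, 0], "xyz": [0.1, 0, 2.5], "gripper": 7.5},
    {"turn": [0, 0, 0], "xyz": [0, 0, 3], "gripper": 7.5},
    {"turn": [0, 0, 0], "xyz": [0, 0, 2.8], "gripper": 7.5},
    {"turn": [0, 0, 0], "xyz": [0, 0, 1.1], "gripper": 7.5},
    {"turn": [0, 0, 0], "xyz": [0, 0, 0], "gripper": 7.5},
  ],
)

```text
t: 15.53
eef_pos: [628.8, -106.5, 81.7]
tcp_rot: [0.924, 0.382, -0.002, -0.001]
ft_force: [-0.3, 0.3, 0.6]
finger_gap: 75.2
grasp_force: 0.0
```

Request:
move_arm(
  series=[
    {"turn": [0, 0, 0], "xyz": [0, 0, 0], "gripper": 3},
    {"turn": [0, 0, 0], "xyz": [0, 0, 0], "gripper": 3},
    {"turn": [0, 0, 0], "xyz": [0, 0, 0], "gripper": 3},
    {"turn": [0, 0, 0], "xyz": [0, 0, 0], "gripper": 3},
    {"turn": [0, 0, 0], "xyz": [0, 0, 0], "gripper": 3},
  ],
)

```text
t: 15.95
eef_pos: [630.8, -106.3, 84.7]
tcp_rot: [0.924, 0.382, 0.001, 0.0]
ft_force: [-0.7, 0.4, 0.4]
finger_gap: 46.4
grasp_force: 0.0
```

Request:
move_arm(
  series=[
    {"turn": [0, 0, 0], "xyz": [0, 0, 0], "gripper": 3},
    {"turn": [0, 0, 0], "xyz": [0, 0, 0], "gripper": 3},
  ],
)

```text
t: 16.12
eef_pos: [630.7, -106.3, 84.4]
tcp_rot: [0.924, 0.382, 0.0, 0.0]
ft_force: [-0.4, -0.2, 5.9]
finger_gap: 40.2
grasp_force: 30.0
```

```bash
python3 -c "
from h import *
s=env.get_state();a=yaw(s);p=s['eef_pos']
print(s['grasp_force'])
go([(p[0],p[1],p[2]+120,a),(407,-250.5,p[2]+120,a),(407,-250.5,p[2]-6,a)])"
```

```text
29.997652173042297
at [ 630.7 -106.3   84.4] yaw -45.1 gap 40.2 t 16.12 q7 -0.9 tilt 0.1
turn z -0.0  shift [  0.   0. -12.]  n 4 each [ 0.  0. -3.]
turn z -0.0  shift [-26.02  -5.6   -0.  ]  n 8 each [-3.25 -0.7  -0.  ]
turn z -0.0  shift [ 0.   0.  12.6]  n 4 each [0.   0.   3.15]
```

Request:
move_arm(
  series=[
    {"turn": [0, 0, 0], "xyz": [0, 0, -1.5], "gripper": 3},
    {"turn": [0, 0, 0], "xyz": [0, 0, -3.5], "gripper": 3},
    {"turn": [0, 0, 0], "xyz": [0, 0, -3.5], "gripper": 3},
    {"turn": [0, 0, 0], "xyz": [0, 0, -3.5], "gripper": 3},
    {"turn": [0, 0, 0], "xyz": [0, 0, 0], "gripper": 3},
  ],
)

```text
t: 16.53
eef_pos: [633.2, -106.3, 210.2]
tcp_rot: [0.924, 0.382, 0.004, 0.002]
ft_force: [1.6, 0.9, -0.3]
finger_gap: 40.4
grasp_force: 30.0
```

Request:
move_arm(
  series=[
    {"turn": [0, 0, 0], "xyz": [-2, -0.4, 0], "gripper": 3},
    {"turn": [0, 0, 0], "xyz": [-3.2, -0.7, 0], "gripper": 3},
    {"turn": [0, 0, 0], "xyz": [-3.2, -0.7, 0], "gripper": 3},
    {"turn": [0, 0, 0], "xyz": [-3.2, -0.7, 0], "gripper": 3},
    {"turn": [0, 0, 0], "xyz": [-3.2, -0.7, 0], "gripper": 3},
  ],
)

```text
t: 16.95
eef_pos: [501.3, -188.5, 203.2]
tcp_rot: [0.924, 0.382, -0.0, -0.0]
ft_force: [-0.4, -0.7, -0.7]
finger_gap: 40.3
grasp_force: 30.0
```

Request:
move_arm(
  series=[
    {"turn": [0, 0, 0], "xyz": [-3.2, -0.7, 0], "gripper": 3},
    {"turn": [0, 0, 0], "xyz": [-3.2, -0.7, 0], "gripper": 3},
    {"turn": [0, 0, 0], "xyz": [-2.8, -0.6, 0], "gripper": 3},
    {"turn": [0, 0, 0], "xyz": [-2, -0.4, 0], "gripper": 3},
    {"turn": [0, 0, 0], "xyz": [0, 0, 1.5], "gripper": 3},
  ],
)

```text
t: 17.37
eef_pos: [403.2, -253.1, 189.9]
tcp_rot: [0.925, 0.38, -0.0, 0.001]
ft_force: [0.3, -0.4, -1.5]
finger_gap: 40.5
grasp_force: 30.0
```

Request:
move_arm(
  series=[
    {"turn": [0, 0, 0], "xyz": [0, 0, 3], "gripper": 3},
    {"turn": [0, 0, 0], "xyz": [0, 0, 3], "gripper": 3},
    {"turn": [0, 0, 0], "xyz": [0, 0, 2.5], "gripper": 3},
    {"turn": [0, 0, 0], "xyz": [0, 0, 0], "gripper": 3},
    {"turn": [0, 0, 0], "xyz": [0, 0, 0], "gripper": 3},
  ],
)

```text
t: 17.78
eef_pos: [406.0, -249.6, 102.8]
tcp_rot: [0.924, 0.383, -0.001, -0.001]
ft_force: [-0.5, -0.7, -0.4]
finger_gap: 40.5
grasp_force: 30.0
```

```bash
python3 -c "
from h import *
s=env.get_state();a=yaw(s)
print(s['grasp_force'])
go([(407,-250.5,78.4,a)])"
```

```text
29.99363422393799
at [ 406.  -249.6  102.8] yaw -45.0 gap 40.5 t 17.78 q7 -0.6 tilt 0.2
turn z -0.0  shift [0.01 0.13 2.44]  n 1 each [0.01 0.13 2.44]
```

Request:
move_arm(
  series=[
    {"turn": [0, 0, 0], "xyz": [0, 0.1, 1.2], "gripper": 3},
    {"turn": [0, 0, 0], "xyz": [0, 0, 0.8], "gripper": 3},
    {"turn": [0, 0, 0], "xyz": [0, 0, 0.5], "gripper": 3},
    {"turn": [0, 0, 0], "xyz": [0, 0, 0], "gripper": 3},
    {"turn": [0, 0, 0], "xyz": [0, 0, 0], "gripper": 3},
  ],
)

```text
t: 18.2
eef_pos: [407.5, -251.0, 79.1]
tcp_rot: [0.924, 0.382, 0.0, 0.0]
ft_force: [-0.6, 0.1, -0.9]
finger_gap: 40.7
grasp_force: 30.0
```

Request:
move_arm(
  series=[
    {"turn": [0, 0, 0], "xyz": [0, 0, 0], "gripper": 7.5},
    {"turn": [0, 0, 0], "xyz": [0, 0, 0], "gripper": 7.5},
    {"turn": [0, 0, 0], "xyz": [0, 0, 0], "gripper": 7.5},
    {"turn": [0, 0, 0], "xyz": [0, 0, 0], "gripper": 7.5},
    {"turn": [0, 0, 0], "xyz": [0, 0, -1], "gripper": 7.5},
  ],
)

```text
t: 18.62
eef_pos: [407.0, -250.6, 87.8]
tcp_rot: [0.924, 0.382, -0.001, -0.001]
ft_force: [-0.0, -0.0, -0.5]
finger_gap: 69.2
grasp_force: 0.0
```

Request:
move_arm(
  series=[
    {"turn": [0, 0, 0], "xyz": [0, 0, -3], "gripper": 8.5},
    {"turn": [0, 0, 0], "xyz": [0, 0, -3.5], "gripper": 8.5},
    {"turn": [0, 0, 0], "xyz": [0, 0, -3.5], "gripper": 8.5},
    {"turn": [0, 0, 0], "xyz": [0, 0, -2], "gripper": 8.5},
    {"turn": [0, 0, -6], "xyz": [0, 0, 0], "gripper": 8.5},
  ],
)

```text
t: 19.03
eef_pos: [409.0, -251.7, 212.9]
tcp_rot: [0.903, 0.429, 0.002, 0.003]
ft_force: [0.6, 0.0, -1.0]
finger_gap: 85.0
grasp_force: 0.0
```

Request:
move_arm(
  series=[
    {"turn": [0, 0, -7], "xyz": [0, 0, 0], "gripper": 8.5},
    {"turn": [0, 0, -7], "xyz": [0, 0, 0], "gripper": 8.5},
    {"turn": [0, 0, -7], "xyz": [0, 0, 0], "gripper": 8.5},
    {"turn": [0, 0, -7], "xyz": [0, 0, 0], "gripper": 8.5},
    {"turn": [0, 0, -7], "xyz": [0, 0, 0], "gripper": 8.5},
  ],
)

```text
t: 19.45
eef_pos: [407.2, -250.9, 208.8]
tcp_rot: [0.73, 0.684, -0.0, 0.0]
ft_force: [-0.5, -0.5, 0.3]
finger_gap: 85.0
grasp_force: 0.0
```

Request:
move_arm(
  series=[
    {"turn": [0, 0, -4], "xyz": [0, 0, 0], "gripper": 8.5},
    {"turn": [0, 0, 0], "xyz": [0, 0, 0], "gripper": 8.5},
  ],
)

```text
t: 19.62
eef_pos: [407.1, -251.0, 208.6]
tcp_rot: [0.706, 0.708, -0.0, -0.0]
ft_force: [1.2, 0.8, 1.0]
finger_gap: 85.2
grasp_force: 0.0
```

```bash
python3 -c "
from h import *
s=env.get_state();a=yaw(s)
go([(568.5,-107.3,150,a),(568.5,-107.3,41,a)])
p=shot('top','mat.png')
print(env.find_in(p,'garlic_mid')[:1])"
```

```text
at [ 407.1 -251.   208.6] yaw 0.1 gap 85.2 t 19.62 q7 0.13 tilt 0.0
turn z -0.0  shift [14.34 16.16  5.86]  n 7 each [2.05 2.31 0.84]
turn z -0.0  shift [ 0.   0.  10.9]  n 4 each [0.   0.   2.72]
[]
```

View pics/mat.png

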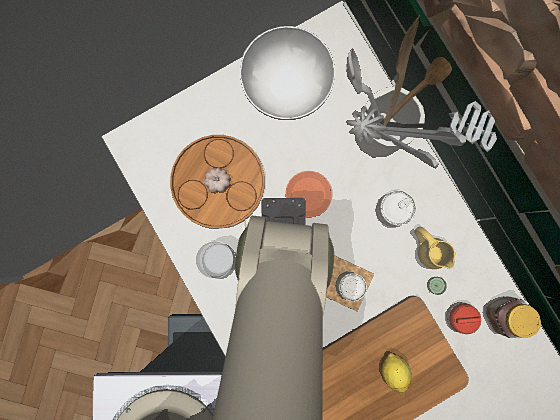

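The picture shows the tray with only the garlic on it, at (217,179). The tin is on the mat at (351,286), and the arm hides the other two. Next I'll fetch the garlic.

Request:
move_arm(
  series=[
    {"turn": [0, 0, 0], "xyz": [2.0, 2.3, 0], "gripper": 8.5},
    {"turn": [0, 0, 0], "xyz": [2.0, 2.3, 0], "gripper": 8.5},
    {"turn": [0, 0, 0], "xyz": [2.0, 2.3, 0], "gripper": 8.5},
    {"turn": [0, 0, 0], "xyz": [2.0, 2.3, 0], "gripper": 8.5},
    {"turn": [0, 0, 0], "xyz": [2.0, 2.3, 1], "gripper": 8.5},
  ],
)

```text
t: 20.13
eef_pos: [524.3, -150.0, 199.9]
tcp_rot: [0.709, 0.706, 0.001, 0.001]
ft_force: [0.8, -0.4, 0.1]
finger_gap: 84.9
grasp_force: 0.0
```

Request:
move_arm(
  series=[
    {"turn": [0, 0, 0], "xyz": [2.0, 2.3, 1], "gripper": 8.5},
    {"turn": [0, 0, 0], "xyz": [1.6, 1.6, 1.5], "gripper": 8.5},
    {"turn": [0, 0, 0], "xyz": [0.75, 0.75, 2], "gripper": 8.5},
    {"turn": [0, 0, 0], "xyz": [0, 0, 2], "gripper": 8.5},
    {"turn": [0, 0, 0], "xyz": [0, 0, 0], "gripper": 8.5},
  ],
)

```text
t: 20.55
eef_pos: [567.8, -106.4, 130.4]
tcp_rot: [0.708, 0.707, -0.001, -0.002]
ft_force: [-1.1, -0.0, -0.5]
finger_gap: 85.1
grasp_force: 0.0
```

Request:
move_arm(
  series=[
    {"turn": [0, 0, 0], "xyz": [0, 0, 0], "gripper": 8.5},
  ],
)

```text
t: 20.63
eef_pos: [568.3, -107.4, 133.0]
tcp_rot: [0.708, 0.706, -0.001, -0.001]
ft_force: [-0.3, -0.2, 1.0]
finger_gap: 85.2
grasp_force: 0.0
```

```bash
python3 -c "
from h import *
s=env.get_state();a=yaw(s)
go([(568.5,-107.3,41,a)])
p=shot('side')
print(env.find_in(p,'garlic_mid')[:1])
p=shot('top');w=cloud(p);
for x,y,h in((374,-321,80),(341,-392,68),(407,-250.5,95)):
  q=w[(abs(w[...,0]-x)<35)&(abs(w[...,1]-y)<35)&(w[...,2]>h)&(w[...,2]<118)]
  print(len(q),cv2.minEnclosingCircle(q[:,:2].astype(np.float32)) if len(q) else '')"
```

```text
at [ 568.3 -107.4  133. ] yaw -0.1 gap 85.2 t 20.63 q7 -0.29 tilt 0.2
turn z -0.0  shift [0.01 0.02 9.2 ]  n 3 each [0.   0.01 3.07]
[{'at': [557.4, -97.3, 43.7], 'score': 0.9}]
221 ((374.13299560546875, -320.95635986328125), 16.977266311645508)
614 ((340.5572509765625, -391.7152099609375), 28.633943557739258)
323 ((406.74700927734375, -251.2465057373047), 20.244159698486328)
```

Request:
move_arm(
  series=[
    {"turn": [0, 0, 0], "xyz": [0, 0, 2.5], "gripper": 8.5},
    {"turn": [0, 0, 0], "xyz": [0, 0, 3], "gripper": 8.5},
    {"turn": [0, 0, 0], "xyz": [0, 0, 2.5], "gripper": 8.5},
    {"turn": [0, 0, 0], "xyz": [0, 0, 1.3], "gripper": 8.5},
    {"turn": [0, 0, 0], "xyz": [0, 0, 0], "gripper": 8.5},
  ],
)

```text
t: 21.2
eef_pos: [568.1, -108.0, 39.2]
tcp_rot: [0.708, 0.706, -0.001, -0.001]
ft_force: [-0.1, 0.6, 0.4]
finger_gap: 84.9
grasp_force: 0.0
```

Request:
move_arm(
  series=[
    {"turn": [0, 0, 0], "xyz": [0, 0, 0], "gripper": 4.8},
    {"turn": [0, 0, 0], "xyz": [0, 0, 0], "gripper": 4.8},
    {"turn": [0, 0, 0], "xyz": [0, 0, 0], "gripper": 4.8},
    {"turn": [0, 0, 0], "xyz": [0, 0, 0], "gripper": 4.8},
    {"turn": [0, 0, 0], "xyz": [0, 0, 0], "gripper": 4.8},
  ],
)

```text
t: 21.62
eef_pos: [569.5, -107.8, 41.6]
tcp_rot: [0.708, 0.707, 0.0, 0.001]
ft_force: [-0.3, 0.3, 0.3]
finger_gap: 56.1
grasp_force: 0.0
```

Request:
move_arm(
  series=[
    {"turn": [0, 0, 0], "xyz": [0, 0, 0], "gripper": 4.8},
  ],
)

```text
t: 21.7
eef_pos: [569.3, -107.8, 41.3]
tcp_rot: [0.708, 0.707, 0.0, 0.0]
ft_force: [-1.6, 0.2, 8.8]
finger_gap: 51.1
grasp_force: 30.0
```

```bash
python3 -c "
from h import *
s=env.get_state();a=yaw(s);p=s['eef_pos']
print(s['grasp_force'])
go([(p[0],p[1],p[2]+60,a),(539.2,-307.3,p[2]+60,a),(539.2,-307.3,p[2]-3,a)])"
```

```text
30.0089948740424
at [ 569.3 -107.8   41.3] yaw -0.1 gap 51.1 t 21.7 q7 -0.38 tilt 0.1
turn z -0.0  shift [ 0.  0. -6.]  n 2 each [ 0.  0. -3.]
turn z -0.0  shift [-19.96  -2.98  -0.  ]  n 6 each [-3.33 -0.5  -0.  ]
turn z -0.0  shift [0.  0.  6.3]  n 2 each [0.   0.   3.15]
```

Request:
move_arm(
  series=[
    {"turn": [0, 0, 0], "xyz": [0, 0, -1.5], "gripper": 4.8},
    {"turn": [0, 0, 0], "xyz": [0, 0, -2.5], "gripper": 4.8},
    {"turn": [0, 0, 0], "xyz": [0, 0, -2], "gripper": 4.8},
    {"turn": [0, 0, 0], "xyz": [-2, -0.3, 0], "gripper": 4.8},
    {"turn": [0, 0, 0], "xyz": [-3, -0.45, 0], "gripper": 4.8},
  ],
)

```text
t: 22.12
eef_pos: [563.2, -154.9, 102.5]
tcp_rot: [0.706, 0.709, 0.002, 0.001]
ft_force: [-0.3, -1.7, -1.5]
finger_gap: 51.0
grasp_force: 29.9
```

Request:
move_arm(
  series=[
    {"turn": [0, 0, 0], "xyz": [-3.2, -0.5, 0], "gripper": 4.8},
    {"turn": [0, 0, 0], "xyz": [-3.2, -0.5, 0], "gripper": 4.8},
    {"turn": [0, 0, 0], "xyz": [-3.2, -0.5, 0], "gripper": 4.8},
    {"turn": [0, 0, 0], "xyz": [-2.9, -0.4, 0], "gripper": 4.8},
    {"turn": [0, 0, 0], "xyz": [-1.8, -0.25, 0], "gripper": 4.8},
  ],
)

```text
t: 22.53
eef_pos: [538.5, -304.5, 100.6]
tcp_rot: [0.709, 0.706, -0.001, 0.0]
ft_force: [-0.3, -0.1, -0.8]
finger_gap: 50.8
grasp_force: 29.9
```

Request:
move_arm(
  series=[
    {"turn": [0, 0, 0], "xyz": [-0.65, -0.1, 0], "gripper": 4.8},
    {"turn": [0, 0, 0], "xyz": [0, 0, 2], "gripper": 4.8},
    {"turn": [0, 0, 0], "xyz": [0, 0, 1.5], "gripper": 4.8},
    {"turn": [0, 0, 0], "xyz": [0, 0, 0], "gripper": 4.8},
    {"turn": [0, 0, 0], "xyz": [0, 0, 0], "gripper": 4.8},
  ],
)

```text
t: 22.95
eef_pos: [538.8, -305.7, 65.3]
tcp_rot: [0.707, 0.707, -0.0, -0.001]
ft_force: [-0.8, 0.7, 0.2]
finger_gap: 50.8
grasp_force: 29.9
```

```bash
python3 -c "
from h import *
s=env.get_state();a=yaw(s);p=s['eef_pos']
print(s['grasp_force'])
go([(539.2,-307.3,38,a)])
p=shot('side'); cv2.imwrite('pics/ga.png',cv2.resize(p['pixels'][100:300,180:460,::-1],None,fx=2.5,fy=2.5))"
```

```text
29.93845586635871
at [ 538.8 -305.7   65.3] yaw 0.0 gap 50.8 t 22.95 q7 -0.02 tilt 0.1
turn z -0.0  shift [-0.16  0.04  2.73]  n 1 each [-0.16  0.04  2.73]
```

View pics/ga.png

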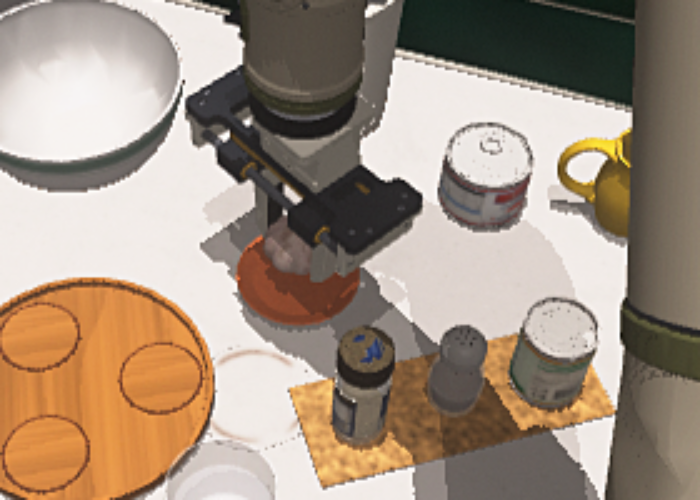

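The crop shows the spice jar, shaker and tin standing on the mat. The garlic is in the gripper over the saucer at (298,275). I'll lower and release it gently.

Request:
move_arm(
  series=[
    {"turn": [0, 0, 0], "xyz": [-0.15, 0, 1.2], "gripper": 4.8},
    {"turn": [0, 0, 0], "xyz": [0, 0, 1], "gripper": 4.8},
    {"turn": [0, 0, 0], "xyz": [0, 0, 0.45], "gripper": 4.8},
    {"turn": [0, 0, 0], "xyz": [0, 0, 0], "gripper": 4.8},
    {"turn": [0, 0, 0], "xyz": [0, 0, 0], "gripper": 4.8},
  ],
)

```text
t: 23.42
eef_pos: [538.7, -308.3, 38.7]
tcp_rot: [0.707, 0.707, -0.0, -0.0]
ft_force: [0.5, -0.2, 0.5]
finger_gap: 50.9
grasp_force: 30.0
```

```bash
python3 -c "
from h import *
s=env.get_state();a=yaw(s);print(s['ft_force'])
go([(539.2,-307.3,37.8,a)])"
```

```text
[ 0.50295539 -0.18479869  0.50782623]
at [ 538.7 -308.3   38.7] yaw -0.0 gap 50.9 t 23.42 q7 -0.04 tilt 0.1
turn z -0.0  shift [0.1  0.05 0.09]  n 1 each [0.1  0.05 0.09]
```

Request:
move_arm(
  series=[
    {"turn": [0, 0, 0], "xyz": [0.1, 0, 0.1], "gripper": 4.8},
    {"turn": [0, 0, 0], "xyz": [0, 0, 0], "gripper": 8},
    {"turn": [0, 0, 0], "xyz": [0, 0, 0], "gripper": 8},
    {"turn": [0, 0, 0], "xyz": [0, 0, 0], "gripper": 8},
    {"turn": [0, 0, 0], "xyz": [0, 0, 0], "gripper": 8},
  ],
)

```text
t: 23.83
eef_pos: [538.9, -307.7, 38.3]
tcp_rot: [0.707, 0.707, 0.0, 0.0]
ft_force: [-1.0, -0.7, 0.4]
finger_gap: 72.9
grasp_force: 0.0
```

Request:
move_arm(
  series=[
    {"turn": [0, 0, 0], "xyz": [0, 0, 0], "gripper": 8},
    {"turn": [0, 0, 0], "xyz": [0, 0, -1], "gripper": 8},
    {"turn": [0, 0, 0], "xyz": [0, 0, -2.5], "gripper": 8},
    {"turn": [0, 0, 0], "xyz": [0, 0, -3], "gripper": 8},
    {"turn": [0, 0, 0], "xyz": [0, 0, -3], "gripper": 8},
  ],
)

```text
t: 24.25
eef_pos: [538.5, -307.2, 134.5]
tcp_rot: [0.707, 0.707, -0.0, -0.001]
ft_force: [0.4, -0.2, 0.1]
finger_gap: 79.8
grasp_force: 0.0
```

Request:
move_arm(
  series=[
    {"turn": [0, 0, 0], "xyz": [0, 0, -3], "gripper": 9.3},
    {"turn": [0, 0, 0], "xyz": [0, 0, -3], "gripper": 9.3},
    {"turn": [0, 0, 7], "xyz": [0, -3, 0], "gripper": 9.3},
    {"turn": [0, 0, 7], "xyz": [0, -3, 0], "gripper": 9.3},
    {"turn": [0, 0, 7], "xyz": [0, -3, 0], "gripper": 9.3},
  ],
)

```text
t: 24.67
eef_pos: [448.9, -297.2, 194.4]
tcp_rot: [0.826, 0.563, 0.0, 0.001]
ft_force: [-0.6, 0.4, -0.2]
finger_gap: 92.6
grasp_force: 0.0
```

Request:
move_arm(
  series=[
    {"turn": [0, 0, 7], "xyz": [0, -3, 0], "gripper": 9.3},
    {"turn": [0, 0, 4], "xyz": [0, -2, 0], "gripper": 9.3},
    {"turn": [0, 0, 0], "xyz": [0, 0, 0], "gripper": 9.3},
  ],
)

```text
t: 24.92
eef_pos: [400.0, -274.8, 193.9]
tcp_rot: [0.876, 0.482, -0.001, -0.001]
ft_force: [-0.5, 0.3, -0.3]
finger_gap: 92.8
grasp_force: 0.0
```

```bash
python3 -c "
from h import *
s=env.get_state();a=yaw(s)
go([(340.7,-391.8,150,a),(340.7,-391.8,55,a)])
p=shot('top');w=cloud(p)
q=w[(abs(w[...,0]-539)<38)&(abs(w[...,1]+307)<38)&(w[...,2]>18)&(w[...,2]<75)]
print(len(q),cv2.minEnclosingCircle(q[:,:2].astype(np.float32)),q.mean(0),q[:,2].max())
q=w[(abs(w[...,0]-539)<60)&(abs(w[...,1]+307)<60)&(w[...,2]>9)&(w[...,2]<16)];print(cv2.minEnclosingCircle(q[:,:2].astype(np.float32)))
print(env.find_in(p,'garlic_mid')[:1],env.find_in(p,'saucer')[:1])
cv2.imwrite('pics/gs.png',cv2.resize(p['pixels'][140:330,200:420,::-1],None,fx=3,fy=3))"
```

```text
at [ 400.  -274.8  193.9] yaw -32.3 gap 92.8 t 24.92 q7 -0.33 tilt 0.2
turn z -0.0  shift [-13.06   1.24   4.39]  n 4 each [-3.27  0.31  1.1 ]
turn z -0.0  shift [0.  0.  9.5]  n 3 each [0.   0.   3.17]
460 ((538.6793212890625, -307.4051513671875), 28.20393943786621) [ 538.58288744 -306.36084188   43.0483489 ] 65.23304700349865
((539.1967163085938, -306.90374755859375), 51.24573516845703)
[{'at': [542.5, -309.8, 45.6], 'score': 0.86}] [{'at': [548.8, -298.9, 10.1], 'score': 0.98}]
```

View pics/gs.png

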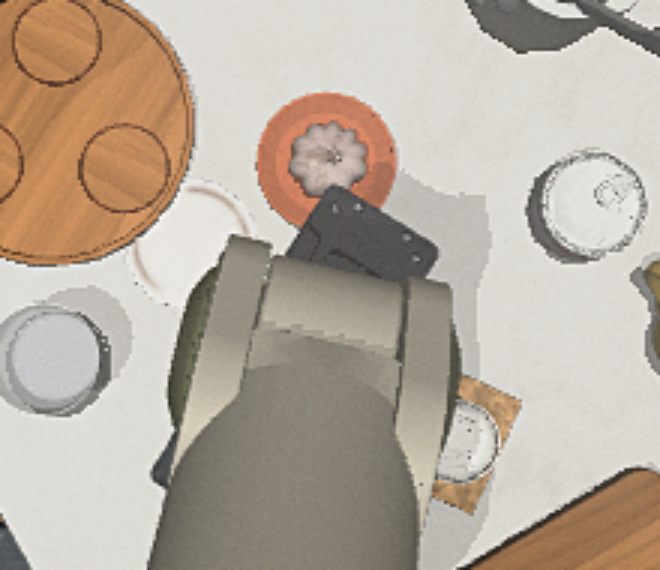

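The garlic stands upright in the saucer's middle, at about (329,159) in the crop, within 1 mm of centre by the depth fit. The tin on the mat is next.

Request:
move_arm(
  series=[
    {"turn": [0, 0, 0], "xyz": [-3, 0.3, 0], "gripper": 9.3},
    {"turn": [0, 0, 0], "xyz": [-3.5, 0.3, 0], "gripper": 9.3},
    {"turn": [0, 0, 0], "xyz": [-3.5, 0.3, 0], "gripper": 9.3},
    {"turn": [0, 0, 0], "xyz": [-2, 0.2, 0], "gripper": 9.3},
    {"turn": [0, 0, 0], "xyz": [-1, 0.1, 2], "gripper": 9.3},
  ],
)

```text
t: 25.48
eef_pos: [346.0, -397.9, 175.3]
tcp_rot: [0.875, 0.483, 0.0, 0.003]
ft_force: [0.3, -0.2, -0.4]
finger_gap: 93.0
grasp_force: 0.0
```

Request:
move_arm(
  series=[
    {"turn": [0, 0, 0], "xyz": [0, 0, 3], "gripper": 9.3},
    {"turn": [0, 0, 0], "xyz": [0, 0, 2.5], "gripper": 9.3},
    {"turn": [0, 0, 0], "xyz": [0, 0, 0], "gripper": 9.3},
    {"turn": [0, 0, 0], "xyz": [0, 0, 0], "gripper": 9.3},
  ],
)

```text
t: 25.82
eef_pos: [346.1, -392.8, 117.4]
tcp_rot: [0.874, 0.485, -0.0, -0.001]
ft_force: [-0.2, 1.5, 1.0]
finger_gap: 93.1
grasp_force: 0.0
```

```bash
python3 -c "
from h import *
s=env.get_state();a=yaw(s)
go([(340.7,-391.8,56,a)])"
```

```text
at [ 346.1 -392.8  117.4] yaw -32.0 gap 93.1 t 25.82 q7 -0.14 tilt 0.1
turn z -0.0  shift [-0.2  -0.51  6.14]  n 2 each [-0.1  -0.26  3.07]
```

Request:
move_arm(
  series=[
    {"turn": [0, 0, 0], "xyz": [-0.2, -0.5, 1.5], "gripper": 9.3},
    {"turn": [0, 0, 0], "xyz": [0, 0, 2.7], "gripper": 9.3},
    {"turn": [0, 0, 0], "xyz": [0, 0, 1.7], "gripper": 9.3},
    {"turn": [0, 0, 0], "xyz": [0, 0, 0], "gripper": 9.3},
    {"turn": [0, 0, 0], "xyz": [0, 0, 0], "gripper": 9.3},
  ],
)

```text
t: 26.23
eef_pos: [341.1, -392.2, 59.9]
tcp_rot: [0.875, 0.485, 0.0, 0.0]
ft_force: [-0.3, -0.3, 0.6]
finger_gap: 93.1
grasp_force: 0.0
```

Request:
move_arm(
  series=[
    {"turn": [0, 0, 0], "xyz": [0, 0, 0], "gripper": 4.5},
    {"turn": [0, 0, 0], "xyz": [0, 0, 0], "gripper": 4.5},
    {"turn": [0, 0, 0], "xyz": [0, 0, 0], "gripper": 4.5},
    {"turn": [0, 0, 0], "xyz": [0, 0, 0], "gripper": 4.5},
    {"turn": [0, 0, 0], "xyz": [0, 0, 0], "gripper": 4.5},
  ],
)

```text
t: 26.65
eef_pos: [340.3, -392.2, 59.7]
tcp_rot: [0.875, 0.484, 0.0, 0.0]
ft_force: [-0.5, -0.2, 0.7]
finger_gap: 64.3
grasp_force: 0.0
```

Request:
move_arm(
  series=[
    {"turn": [0, 0, 0], "xyz": [0, 0, 0], "gripper": 4.5},
    {"turn": [0, 0, 0], "xyz": [0, 0, 0], "gripper": 4.5},
  ],
)

```text
t: 26.82
eef_pos: [340.3, -392.1, 59.4]
tcp_rot: [0.875, 0.484, -0.0, 0.0]
ft_force: [-0.8, -0.1, 5.3]
finger_gap: 57.1
grasp_force: 30.0
```

```bash
python3 -c "
from h import *
s=env.get_state();a=yaw(s);p=s['eef_pos'];print(s['grasp_force'])
# tin centre measured (340.7,-391.8): keep offset across the fingers
r=np.radians(a); ux=np.array([-np.sin(r),np.cos(r)]); off=np.dot(np.array(p[:2])-[340.7,-391.8],ux); t=np.array([536.1,-159.8])+off*ux; print('off',off)
go([(p[0],p[1],p[2]+120,a),(t[0],t[1],p[2]+120,a),(t[0],t[1],p[2]+6.5,a)])"
```

```text
30.001027286052704
off -0.49245197509744426
at [ 340.3 -392.1   59.4] yaw -32.1 gap 57.1 t 26.82 q7 -0.19 tilt 0.0
turn z -0.0  shift [  0.   0. -12.]  n 4 each [ 0.  0. -3.]
turn z -0.0  shift [30.03  4.27 -0.  ]  n 9 each [ 3.34  0.47 -0.  ]
turn z -0.0  shift [ 0.    0.   11.35]  n 4 each [0.   0.   2.84]
```

Request:
move_arm(
  series=[
    {"turn": [0, 0, 0], "xyz": [0, 0, -2], "gripper": 4.5},
    {"turn": [0, 0, 0], "xyz": [0, 0, -4], "gripper": 4.5},
    {"turn": [0, 0, 0], "xyz": [0, 0, -4], "gripper": 4.5},
    {"turn": [0, 0, 0], "xyz": [0, 0, -3.5], "gripper": 4.5},
    {"turn": [0, 0, 0], "xyz": [1, 0.15, 0], "gripper": 4.5},
  ],
)

```text
t: 27.23
eef_pos: [347.4, -387.0, 199.6]
tcp_rot: [0.876, 0.483, 0.001, 0.004]
ft_force: [0.4, -1.0, -1.8]
finger_gap: 56.8
grasp_force: 30.0
```

Request:
move_arm(
  series=[
    {"turn": [0, 0, 0], "xyz": [3, 0.4, 0], "gripper": 4.5},
    {"turn": [0, 0, 0], "xyz": [3.3, 0.5, 0], "gripper": 4.5},
    {"turn": [0, 0, 0], "xyz": [3.3, 0.5, 0], "gripper": 4.5},
    {"turn": [0, 0, 0], "xyz": [3.3, 0.5, 0], "gripper": 4.5},
    {"turn": [0, 0, 0], "xyz": [3.3, 0.5, 0], "gripper": 4.5},
  ],
)

```text
t: 27.65
eef_pos: [453.4, -258.1, 193.3]
tcp_rot: [0.875, 0.484, -0.0, -0.001]
ft_force: [0.1, -0.7, -1.8]
finger_gap: 56.9
grasp_force: 30.0
```

Request:
move_arm(
  series=[
    {"turn": [0, 0, 0], "xyz": [3.3, 0.5, 0], "gripper": 4.5},
    {"turn": [0, 0, 0], "xyz": [3.3, 0.5, 0], "gripper": 4.5},
    {"turn": [0, 0, 0], "xyz": [3, 0.4, 0], "gripper": 4.5},
    {"turn": [0, 0, 0], "xyz": [2.2, 0.2, 0], "gripper": 4.5},
    {"turn": [0, 0, 0], "xyz": [1, 0.1, 0], "gripper": 4.5},
  ],
)

```text
t: 28.07
eef_pos: [537.1, -156.4, 193.2]
tcp_rot: [0.874, 0.486, 0.0, -0.001]
ft_force: [-0.2, 0.3, -2.1]
finger_gap: 57.4
grasp_force: 30.0
```

Request:
move_arm(
  series=[
    {"turn": [0, 0, 0], "xyz": [0, 0, 2.5], "gripper": 4.5},
    {"turn": [0, 0, 0], "xyz": [0, 0, 3.5], "gripper": 4.5},
    {"turn": [0, 0, 0], "xyz": [0, 0, 2.5], "gripper": 4.5},
    {"turn": [0, 0, 0], "xyz": [0, 0, 0.5], "gripper": 4.5},
    {"turn": [0, 0, 0], "xyz": [0, 0, 0], "gripper": 4.5},
  ],
)

```text
t: 28.48
eef_pos: [533.8, -160.3, 102.2]
tcp_rot: [0.875, 0.484, -0.002, -0.001]
ft_force: [-0.7, -0.2, -2.3]
finger_gap: 56.9
grasp_force: 30.0
```

Request:
move_arm(
  series=[
    {"turn": [0, 0, 0], "xyz": [0, 0, 0], "gripper": 4.5},
    {"turn": [0, 0, 0], "xyz": [0, 0, 0], "gripper": 4.5},
  ],
)

```text
t: 28.65
eef_pos: [536.1, -160.7, 105.4]
tcp_rot: [0.875, 0.484, 0.001, 0.001]
ft_force: [0.0, -1.3, -1.5]
finger_gap: 56.6
grasp_force: 30.0
```

```bash
python3 -c "
from h import *
s=env.get_state();a=yaw(s);print(s['grasp_force'])
go([(535.8,-160.2,66,a)])"
```

```text
29.999518990516663
at [ 536.1 -160.7  105.4] yaw -32.1 gap 56.6 t 28.65 q7 -0.7 tilt 0.1
turn z -0.0  shift [ 0.03 -0.05  3.94]  n 2 each [ 0.01 -0.02  1.97]
```

Request:
move_arm(
  series=[
    {"turn": [0, 0, 0], "xyz": [0, -0.05, 1.7], "gripper": 4.5},
    {"turn": [0, 0, 0], "xyz": [0, 0, 1.5], "gripper": 4.5},
    {"turn": [0, 0, 0], "xyz": [0, 0, 0.65], "gripper": 4.5},
    {"turn": [0, 0, 0], "xyz": [0, 0, 0], "gripper": 4.5},
    {"turn": [0, 0, 0], "xyz": [0, 0, 0], "gripper": 4.5},
  ],
)

```text
t: 29.07
eef_pos: [535.4, -160.2, 66.4]
tcp_rot: [0.875, 0.484, 0.0, 0.0]
ft_force: [0.3, -0.2, -1.6]
finger_gap: 57.4
grasp_force: 30.0
```

Request:
move_arm(
  series=[
    {"turn": [0, 0, 0], "xyz": [0, 0, 0], "gripper": 4.5},
    {"turn": [0, 0, 0], "xyz": [0, 0, 0], "gripper": 8.5},
    {"turn": [0, 0, 0], "xyz": [0, 0, 0], "gripper": 8.5},
    {"turn": [0, 0, 0], "xyz": [0, 0, 0], "gripper": 8.5},
    {"turn": [0, 0, 0], "xyz": [0, 0, 0], "gripper": 8.5},
  ],
)

```text
t: 29.48
eef_pos: [535.2, -160.1, 66.0]
tcp_rot: [0.875, 0.484, 0.0, 0.0]
ft_force: [-0.4, -0.0, -0.1]
finger_gap: 79.0
grasp_force: 0.0
```

Request:
move_arm(
  series=[
    {"turn": [0, 0, 0], "xyz": [0, 0, -1], "gripper": 8.5},
    {"turn": [0, 0, 0], "xyz": [0, 0, -3], "gripper": 8.5},
    {"turn": [0, 0, 0], "xyz": [0, 0, -3.5], "gripper": 8.5},
    {"turn": [0, 0, 0], "xyz": [0, 0, -3.5], "gripper": 8.5},
    {"turn": [0, 0, 0], "xyz": [0, 0, -2], "gripper": 8.5},
  ],
)

```text
t: 29.9
eef_pos: [535.8, -159.9, 199.7]
tcp_rot: [0.875, 0.485, 0.001, 0.001]
ft_force: [0.9, -0.0, 0.1]
finger_gap: 85.1
grasp_force: 0.0
```

Request:
move_arm(
  series=[
    {"turn": [0, 0, -6], "xyz": [-3, -1.5, 0], "gripper": 8.5},
    {"turn": [0, 0, -7], "xyz": [-3, -1.5, 0], "gripper": 8.5},
    {"turn": [0, 0, -7], "xyz": [-3, -1.5, 0], "gripper": 8.5},
    {"turn": [0, 0, -7], "xyz": [-3, -1.5, 0], "gripper": 8.5},
    {"turn": [0, 0, -5], "xyz": [0, 0, 0], "gripper": 8.5},
  ],
)

```text
t: 30.32
eef_pos: [429.5, -252.5, 196.0]
tcp_rot: [0.708, 0.707, -0.002, -0.0]
ft_force: [-0.2, 0.0, -0.6]
finger_gap: 85.1
grasp_force: 0.0
```

Request:
move_arm(
  series=[
    {"turn": [0, 0, 0], "xyz": [0, 0, 0], "gripper": 8.5},
  ],
)

```text
t: 30.4
eef_pos: [433.2, -249.4, 196.2]
tcp_rot: [0.708, 0.707, -0.0, 0.0]
ft_force: [1.2, -0.5, 0.0]
finger_gap: 84.7
grasp_force: 0.0
```

```bash
python3 -c "
from h import *
s=env.get_state();a=yaw(s)
go([(374.1,-320.9,190,a),(374.1,-320.9,58,a)])"
```

```text
at [ 433.2 -249.4  196.2] yaw -0.1 gap 84.7 t 30.4 q7 0.03 tilt 0.1
turn z -0.0  shift [-7.16 -5.9   0.62]  n 3 each [-2.39 -1.97  0.21]
turn z -0.0  shift [ 0.   0.  13.2]  n 4 each [0.  0.  3.3]
```

Request:
move_arm(
  series=[
    {"turn": [0, 0, 0], "xyz": [-2.5, -2, 0], "gripper": 8.5},
    {"turn": [0, 0, 0], "xyz": [-2.5, -2, 0], "gripper": 8.5},
    {"turn": [0, 0, 0], "xyz": [-1.5, -1.3, 0], "gripper": 8.5},
    {"turn": [0, 0, 0], "xyz": [-0.65, -0.6, 1], "gripper": 8.5},
    {"turn": [0, 0, 0], "xyz": [0, 0, 2.5], "gripper": 8.5},
  ],
)

```text
t: 30.82
eef_pos: [376.4, -320.8, 162.3]
tcp_rot: [0.709, 0.705, 0.0, 0.003]
ft_force: [0.9, 0.2, -0.3]
finger_gap: 85.2
grasp_force: 0.0
```

Request:
move_arm(
  series=[
    {"turn": [0, 0, 0], "xyz": [0, 0, 2.5], "gripper": 8.5},
    {"turn": [0, 0, 0], "xyz": [0, 0, 1.5], "gripper": 8.5},
    {"turn": [0, 0, 0], "xyz": [0, 0, 0], "gripper": 8.5},
    {"turn": [0, 0, 0], "xyz": [0, 0, 0], "gripper": 8.5},
  ],
)

```text
t: 31.15
eef_pos: [376.6, -317.5, 120.2]
tcp_rot: [0.707, 0.707, 0.0, -0.001]
ft_force: [0.1, 0.1, 0.0]
finger_gap: 84.7
grasp_force: 0.0
```

```bash
python3 -c "
from h import *
s=env.get_state();a=yaw(s)
go([(374.1,-320.9,58,a)])
p=shot('top');w=cloud(p);
for x,y,h in((536,-160,72),(374,-321,80),(407,-250.5,95)):
  q=w[(abs(w[...,0]-x)<35)&(abs(w[...,1]-y)<35)&(w[...,2]>h)&(w[...,2]<118)]
  print(len(q),cv2.minEnclosingCircle(q[:,:2].astype(np.float32)) if len(q) else '')"
```

```text
at [ 376.6 -317.5  120.2] yaw -0.0 gap 84.7 t 31.15 q7 0.09 tilt 0.1
turn z -0.0  shift [-0.34 -0.25  6.22]  n 2 each [-0.17 -0.13  3.11]
599 ((535.4927368164062, -160.07858276367188), 28.462522506713867)
0 
325 ((406.76898193359375, -251.1239471435547), 20.30620002746582)
```

Request:
move_arm(
  series=[
    {"turn": [0, 0, 0], "xyz": [-0.35, -0.2, 1], "gripper": 8.5},
    {"turn": [0, 0, 0], "xyz": [0, 0, 2.5], "gripper": 8.5},
    {"turn": [0, 0, 0], "xyz": [0, 0, 2.2], "gripper": 8.5},
    {"turn": [0, 0, 0], "xyz": [0, 0, 0.4], "gripper": 8.5},
    {"turn": [0, 0, 0], "xyz": [0, 0, 0], "gripper": 8.5},
  ],
)

```text
t: 31.62
eef_pos: [373.6, -322.1, 59.0]
tcp_rot: [0.707, 0.707, -0.0, -0.001]
ft_force: [-0.0, -0.5, 0.2]
finger_gap: 85.0
grasp_force: 0.0
```

Request:
move_arm(
  series=[
    {"turn": [0, 0, 0], "xyz": [0, 0, 0], "gripper": 3},
    {"turn": [0, 0, 0], "xyz": [0, 0, 0], "gripper": 3},
    {"turn": [0, 0, 0], "xyz": [0, 0, 0], "gripper": 3},
    {"turn": [0, 0, 0], "xyz": [0, 0, 0], "gripper": 3},
    {"turn": [0, 0, 0], "xyz": [0, 0, 0], "gripper": 3},
  ],
)

```text
t: 32.03
eef_pos: [373.9, -322.7, 60.3]
tcp_rot: [0.708, 0.707, 0.0, 0.001]
ft_force: [-0.8, 0.1, 0.6]
finger_gap: 56.0
grasp_force: 0.0
```

Request:
move_arm(
  series=[
    {"turn": [0, 0, 0], "xyz": [0, 0, 0], "gripper": 3},
    {"turn": [0, 0, 0], "xyz": [0, 0, 0], "gripper": 3},
    {"turn": [0, 0, 0], "xyz": [0, 0, 0], "gripper": 3},
  ],
)

```text
t: 32.28
eef_pos: [373.9, -322.5, 59.7]
tcp_rot: [0.707, 0.707, 0.0, 0.0]
ft_force: [0.5, -0.2, 0.6]
finger_gap: 39.0
grasp_force: 29.7
```

```bash
python3 -c "
from h import *
s=env.get_state();a=yaw(s);p=s['eef_pos'];print(s['grasp_force'])
r=np.radians(a); ux=np.array([-np.sin(r),np.cos(r)]); off=np.dot(np.array(p[:2])-[374.1,-320.9],ux); t=np.array([537.3,-49.4])+off*ux; print('off',off,t)
go([(p[0],p[1],p[2]+130,a),(t[0],t[1],p[2]+130,a),(t[0],t[1],p[2]+6.5,a)])"
```

```text
29.692567312158644
off -1.6076074955483493 [537.29857944 -51.00760687]
at [ 373.9 -322.5   59.7] yaw -0.1 gap 39.0 t 32.28 q7 0.01 tilt 0.0
turn z -0.0  shift [  0.   0. -13.]  n 4 each [ 0.    0.   -3.25]
turn z -0.0  shift [27.16 16.32 -0.  ]  n 9 each [ 3.02  1.81 -0.  ]
turn z -0.0  shift [ 0.    0.   12.35]  n 4 each [0.   0.   3.09]
```

Request:
move_arm(
  series=[
    {"turn": [0, 0, 0], "xyz": [0, 0, -2], "gripper": 3},
    {"turn": [0, 0, 0], "xyz": [0, 0, -4], "gripper": 3},
    {"turn": [0, 0, 0], "xyz": [0, 0, -4], "gripper": 3},
    {"turn": [0, 0, 0], "xyz": [0, 0, -4], "gripper": 3},
    {"turn": [0, 0, 0], "xyz": [0, 0, 0], "gripper": 3},
  ],
)

```text
t: 32.7
eef_pos: [376.0, -323.5, 205.6]
tcp_rot: [0.707, 0.707, 0.0, 0.004]
ft_force: [0.0, -1.2, -2.0]
finger_gap: 38.6
grasp_force: 29.6
```

Request:
move_arm(
  series=[
    {"turn": [0, 0, 0], "xyz": [1.5, 0.9, 0], "gripper": 3},
    {"turn": [0, 0, 0], "xyz": [3, 1.8, 0], "gripper": 3},
    {"turn": [0, 0, 0], "xyz": [3, 1.8, 0], "gripper": 3},
    {"turn": [0, 0, 0], "xyz": [3, 1.8, 0], "gripper": 3},
    {"turn": [0, 0, 0], "xyz": [3, 1.8, 0], "gripper": 3},
  ],
)

```text
t: 33.12
eef_pos: [455.0, -186.2, 199.3]
tcp_rot: [0.708, 0.706, -0.0, -0.0]
ft_force: [0.3, -1.4, -1.0]
finger_gap: 38.8
grasp_force: 29.6
```

Request:
move_arm(
  series=[
    {"turn": [0, 0, 0], "xyz": [3, 1.8, 0], "gripper": 3},
    {"turn": [0, 0, 0], "xyz": [3, 1.8, 0], "gripper": 3},
    {"turn": [0, 0, 0], "xyz": [3, 1.8, 0], "gripper": 3},
    {"turn": [0, 0, 0], "xyz": [3, 1.8, 0], "gripper": 3},
    {"turn": [0, 0, 0], "xyz": [1.65, 1, 0], "gripper": 3},
  ],
)

```text
t: 33.53
eef_pos: [538.6, -46.9, 199.4]
tcp_rot: [0.706, 0.708, 0.001, -0.0]
ft_force: [1.6, 0.0, -0.9]
finger_gap: 38.6
grasp_force: 29.6
```

Request:
move_arm(
  series=[
    {"turn": [0, 0, 0], "xyz": [0, 0, 2.5], "gripper": 3},
    {"turn": [0, 0, 0], "xyz": [0, 0, 3.5], "gripper": 3},
    {"turn": [0, 0, 0], "xyz": [0, 0, 3], "gripper": 3},
    {"turn": [0, 0, 0], "xyz": [0, 0, 1], "gripper": 3},
    {"turn": [0, 0, 0], "xyz": [0, 0, 0], "gripper": 3},
  ],
)

```text
t: 33.95
eef_pos: [535.4, -50.9, 97.2]
tcp_rot: [0.707, 0.707, -0.002, -0.002]
ft_force: [-0.6, -0.4, -0.5]
finger_gap: 38.9
grasp_force: 29.6
```

Request:
move_arm(
  series=[
    {"turn": [0, 0, 0], "xyz": [0, 0, 0], "gripper": 3},
    {"turn": [0, 0, 0], "xyz": [0, 0, 0], "gripper": 3},
  ],
)

```text
t: 34.12
eef_pos: [537.7, -51.1, 100.8]
tcp_rot: [0.707, 0.707, 0.001, 0.001]
ft_force: [0.4, 0.0, -0.6]
finger_gap: 38.7
grasp_force: 29.6
```

```bash
python3 -c "
from h import *
s=env.get_state();a=yaw(s);print(s['grasp_force'])
go([(537.3,-51,66.2,a)])"
```

```text
29.57125730579719
at [537.7 -51.1 100.8] yaw -0.1 gap 38.7 t 34.12 q7 -0.52 tilt 0.1
turn z -0.0  shift [ 0.01 -0.04  3.46]  n 1 each [ 0.01 -0.04  3.46]
```

Request:
move_arm(
  series=[
    {"turn": [0, 0, 0], "xyz": [0, 0, 1.5], "gripper": 3},
    {"turn": [0, 0, 0], "xyz": [0, 0, 1.3], "gripper": 3},
    {"turn": [0, 0, 0], "xyz": [0, 0, 0.6], "gripper": 3},
    {"turn": [0, 0, 0], "xyz": [0, 0, 0], "gripper": 3},
    {"turn": [0, 0, 0], "xyz": [0, 0, 0], "gripper": 3},
  ],
)

```text
t: 34.53
eef_pos: [537.5, -51.2, 66.6]
tcp_rot: [0.707, 0.707, 0.0, 0.0]
ft_force: [0.6, 0.3, -1.3]
finger_gap: 39.0
grasp_force: 29.6
```

Request:
move_arm(
  series=[
    {"turn": [0, 0, 0], "xyz": [0, 0, 0], "gripper": 3},
    {"turn": [0, 0, 0], "xyz": [0, 0, 0], "gripper": 7.5},
    {"turn": [0, 0, 0], "xyz": [0, 0, 0], "gripper": 7.5},
    {"turn": [0, 0, 0], "xyz": [0, 0, 0], "gripper": 7.5},
    {"turn": [0, 0, 0], "xyz": [0, 0, 0], "gripper": 7.5},
  ],
)

```text
t: 34.95
eef_pos: [537.1, -51.1, 65.8]
tcp_rot: [0.707, 0.707, 0.0, 0.0]
ft_force: [-0.1, -0.7, -0.5]
finger_gap: 61.1
grasp_force: 0.0
```

Request:
move_arm(
  series=[
    {"turn": [0, 0, 0], "xyz": [0, 0, -1], "gripper": 7.5},
    {"turn": [0, 0, 0], "xyz": [0, 0, -3], "gripper": 7.5},
    {"turn": [0, 0, 0], "xyz": [0, 0, -3.5], "gripper": 7.5},
    {"turn": [0, 0, 0], "xyz": [0, 0, -3.5], "gripper": 7.5},
    {"turn": [0, 0, 0], "xyz": [0, 0, -2.5], "gripper": 7.5},
  ],
)

```text
t: 35.37
eef_pos: [537.2, -50.7, 203.9]
tcp_rot: [0.707, 0.707, 0.001, 0.0]
ft_force: [-0.1, 0.3, -0.1]
finger_gap: 75.0
grasp_force: 0.0
```

Request:
move_arm(
  series=[
    {"turn": [0, 0, 0], "xyz": [-3, -2, 0], "gripper": 7.5},
    {"turn": [0, 0, 7], "xyz": [-3, -2, 0], "gripper": 7.5},
    {"turn": [0, 0, 7], "xyz": [-3, -1.5, 0], "gripper": 7.5},
    {"turn": [0, 0, 7], "xyz": [-3, -1, 0], "gripper": 7.5},
    {"turn": [0, 0, 7], "xyz": [-3, 0, 0], "gripper": 7.5},
  ],
)

```text
t: 35.78
eef_pos: [448.4, -194.6, 201.5]
tcp_rot: [0.859, 0.512, -0.0, -0.0]
ft_force: [1.0, 0.2, -0.4]
finger_gap: 75.2
grasp_force: 0.0
```

Request:
move_arm(
  series=[
    {"turn": [0, 0, 7], "xyz": [-2, 0, 0], "gripper": 7.5},
    {"turn": [0, 0, 7], "xyz": [0, 0, 0], "gripper": 7.5},
    {"turn": [0, 0, 3], "xyz": [0, 0, 0], "gripper": 7.5},
    {"turn": [0, 0, 0], "xyz": [0, 0, 0], "gripper": 7.5},
  ],
)

```text
t: 36.12
eef_pos: [441.0, -211.5, 201.4]
tcp_rot: [0.925, 0.381, 0.0, 0.0]
ft_force: [0.3, 0.3, 0.6]
finger_gap: 74.8
grasp_force: 0.0
```

```bash
python3 -c "
from h import *
s=env.get_state();a=yaw(s)
go([(406.8,-251.2,190,a),(406.8,-251.2,78,a)])"
```

```text
at [ 441.  -211.5  201.4] yaw -45.2 gap 74.8 t 36.12 q7 -0.69 tilt 0.0
turn z -0.0  shift [-5.22  0.41  1.14]  n 2 each [-2.61  0.2   0.57]
turn z -0.0  shift [ 0.   0.  11.2]  n 4 each [0.  0.  2.8]
```

Request:
move_arm(
  series=[
    {"turn": [0, 0, 0], "xyz": [-2.5, 0.2, 0], "gripper": 7.5},
    {"turn": [0, 0, 0], "xyz": [-1.7, 0.2, 0], "gripper": 7.5},
    {"turn": [0, 0, 0], "xyz": [-1, 0, 1.5], "gripper": 7.5},
    {"turn": [0, 0, 0], "xyz": [0, 0, 2.5], "gripper": 7.5},
    {"turn": [0, 0, 0], "xyz": [0, 0, 1], "gripper": 7.5},
  ],
)

```text
t: 36.53
eef_pos: [406.3, -250.9, 149.4]
tcp_rot: [0.924, 0.383, -0.0, -0.0]
ft_force: [-0.9, 0.6, 0.1]
finger_gap: 74.8
grasp_force: 0.0
```

Request:
move_arm(
  series=[
    {"turn": [0, 0, 0], "xyz": [0, 0, 0], "gripper": 7.5},
    {"turn": [0, 0, 0], "xyz": [0, 0, 0], "gripper": 7.5},
  ],
)

```text
t: 36.7
eef_pos: [407.3, -250.4, 150.7]
tcp_rot: [0.924, 0.383, -0.0, -0.001]
ft_force: [-0.0, 0.2, -0.0]
finger_gap: 75.5
grasp_force: 0.0
```

```bash
python3 -c "
from h import *
s=env.get_state();a=yaw(s)
go([(406.8,-251.2,79,a)])
p=shot('top');w=cloud(p);
for x,y,h in((536,-160,72),(537,-49.5,86)):
  q=w[(abs(w[...,0]-x)<35)&(abs(w[...,1]-y)<35)&(w[...,2]>h)&(w[...,2]<118)]
  print(len(q),cv2.minEnclosingCircle(q[:,:2].astype(np.float32)) if len(q) else '')"
```

```text
at [ 407.3 -250.4  150.7] yaw -44.9 gap 75.5 t 36.7 q7 -0.64 tilt 0.1
turn z -0.0  shift [-0.09  0.03  7.17]  n 2 each [-0.05  0.01  3.58]
600 ((535.2430419921875, -160.02017211914062), 28.679494857788086)
215 ((536.9970092773438, -49.62215042114258), 17.319339752197266)
```

Tin and shaker are back on their spots. Now the spice jar.

Request:
move_arm(
  series=[
    {"turn": [0, 0, 0], "xyz": [-0.1, 0, 1.5], "gripper": 7.5},
    {"turn": [0, 0, 0], "xyz": [0, 0, 2.7], "gripper": 7.5},
    {"turn": [0, 0, 0], "xyz": [0, 0, 2.4], "gripper": 7.5},
    {"turn": [0, 0, 0], "xyz": [0, 0, 0.6], "gripper": 7.5},
    {"turn": [0, 0, 0], "xyz": [0, 0, 0], "gripper": 7.5},
  ],
)

```text
t: 37.17
eef_pos: [406.5, -251.1, 78.1]
tcp_rot: [0.924, 0.383, -0.001, -0.001]
ft_force: [-0.1, -0.5, 0.5]
finger_gap: 75.0
grasp_force: 0.0
```

Request:
move_arm(
  series=[
    {"turn": [0, 0, 0], "xyz": [0, 0, 0], "gripper": 3},
    {"turn": [0, 0, 0], "xyz": [0, 0, 0], "gripper": 3},
    {"turn": [0, 0, 0], "xyz": [0, 0, 0], "gripper": 3},
    {"turn": [0, 0, 0], "xyz": [0, 0, 0], "gripper": 3},
    {"turn": [0, 0, 0], "xyz": [0, 0, 0], "gripper": 3},
  ],
)

```text
t: 37.58
eef_pos: [406.8, -251.8, 79.4]
tcp_rot: [0.924, 0.382, 0.0, 0.001]
ft_force: [-0.5, 0.1, -0.1]
finger_gap: 46.2
grasp_force: 0.0
```

Request:
move_arm(
  series=[
    {"turn": [0, 0, 0], "xyz": [0, 0, 0], "gripper": 3},
    {"turn": [0, 0, 0], "xyz": [0, 0, 0], "gripper": 3},
  ],
)

```text
t: 37.75
eef_pos: [406.7, -251.8, 79.1]
tcp_rot: [0.924, 0.382, 0.0, 0.0]
ft_force: [-0.3, -0.9, 7.3]
finger_gap: 40.5
grasp_force: 30.0
```

```bash
python3 -c "
from h import *
s=env.get_state();a=yaw(s);p=s['eef_pos'];print(s['grasp_force'])
r=np.radians(a); ux=np.array([-np.sin(r),np.cos(r)]); off=np.dot(np.array(p[:2])-[406.8,-251.2],ux); t=np.array([630,-107.3])+off*ux; print('off',off,t)
go([(p[0],p[1],p[2]+140,a),(t[0],t[1],p[2]+140,a),(t[0],t[1],p[2]+6.5,a)])"
```

```text
30.00134378671646
off -0.46453936624325115 [ 629.67119497 -107.62815251]
at [ 406.7 -251.8   79.1] yaw -45.1 gap 40.5 t 37.75 q7 -0.72 tilt 0.0
turn z -0.0  shift [  0.   0. -14.]  n 4 each [ 0.   0.  -3.5]
turn z -0.0  shift [25.96  5.55 -0.  ]  n 8 each [ 3.25  0.69 -0.  ]
turn z -0.0  shift [ 0.    0.   13.35]  n 4 each [0.   0.   3.34]
```

Request:
move_arm(
  series=[
    {"turn": [0, 0, 0], "xyz": [0, 0, -2], "gripper": 3},
    {"turn": [0, 0, 0], "xyz": [0, 0, -4], "gripper": 3},
    {"turn": [0, 0, 0], "xyz": [0, 0, -4], "gripper": 3},
    {"turn": [0, 0, 0], "xyz": [0, 0, -4], "gripper": 3},
    {"turn": [0, 0, 0], "xyz": [0, 0, 0], "gripper": 3},
  ],
)

```text
t: 38.17
eef_pos: [408.9, -252.5, 224.8]
tcp_rot: [0.924, 0.382, 0.003, 0.004]
ft_force: [0.9, 0.1, -1.2]
finger_gap: 40.2
grasp_force: 30.0
```

Request:
move_arm(
  series=[
    {"turn": [0, 0, 0], "xyz": [1.5, 0.3, 0], "gripper": 3},
    {"turn": [0, 0, 0], "xyz": [3.2, 0.7, 0], "gripper": 3},
    {"turn": [0, 0, 0], "xyz": [3.2, 0.7, 0], "gripper": 3},
    {"turn": [0, 0, 0], "xyz": [3.2, 0.7, 0], "gripper": 3},
    {"turn": [0, 0, 0], "xyz": [3.2, 0.7, 0], "gripper": 3},
  ],
)

```text
t: 38.58
eef_pos: [530.4, -171.7, 218.3]
tcp_rot: [0.924, 0.382, -0.0, -0.0]
ft_force: [-0.3, 0.1, -0.6]
finger_gap: 40.8
grasp_force: 30.0
```

Request:
move_arm(
  series=[
    {"turn": [0, 0, 0], "xyz": [3.2, 0.7, 0], "gripper": 3},
    {"turn": [0, 0, 0], "xyz": [3.2, 0.7, 0], "gripper": 3},
    {"turn": [0, 0, 0], "xyz": [2.8, 0.6, 0], "gripper": 3},
    {"turn": [0, 0, 0], "xyz": [1.7, 0.3, 0], "gripper": 3},
    {"turn": [0, 0, 0], "xyz": [0.75, 0.15, 0], "gripper": 3},
  ],
)

```text
t: 39.0
eef_pos: [631.1, -104.9, 217.8]
tcp_rot: [0.924, 0.384, 0.0, -0.001]
ft_force: [-0.0, -0.2, -1.4]
finger_gap: 40.2
grasp_force: 30.0
```

Request:
move_arm(
  series=[
    {"turn": [0, 0, 0], "xyz": [0, 0, 2.5], "gripper": 3},
    {"turn": [0, 0, 0], "xyz": [0, 0, 3.5], "gripper": 3},
    {"turn": [0, 0, 0], "xyz": [0, 0, 3], "gripper": 3},
    {"turn": [0, 0, 0], "xyz": [0, 0, 1], "gripper": 3},
    {"turn": [0, 0, 0], "xyz": [0, 0, 0], "gripper": 3},
  ],
)

```text
t: 39.42
eef_pos: [627.1, -108.0, 115.9]
tcp_rot: [0.924, 0.382, -0.003, -0.001]
ft_force: [-1.3, 0.1, -0.1]
finger_gap: 40.6
grasp_force: 30.0
```

Request:
move_arm(
  series=[
    {"turn": [0, 0, 0], "xyz": [0, 0, 0], "gripper": 3},
    {"turn": [0, 0, 0], "xyz": [0, 0, 0], "gripper": 3},
  ],
)

```text
t: 39.58
eef_pos: [630.2, -107.8, 120.2]
tcp_rot: [0.924, 0.382, 0.001, 0.001]
ft_force: [-0.1, 0.9, -0.7]
finger_gap: 40.5
grasp_force: 30.0
```

```bash
python3 -c "
from h import *
s=env.get_state();a=yaw(s);print(s['grasp_force'])
go([(629.7,-107.6,85.6,a)])"
```

```text
29.999766647815704
at [ 630.2 -107.8  120.2] yaw -45.1 gap 40.5 t 39.58 q7 -1.0 tilt 0.1
turn z -0.0  shift [-0.02 -0.05  3.46]  n 1 each [-0.02 -0.05  3.46]
```

Request:
move_arm(
  series=[
    {"turn": [0, 0, 0], "xyz": [0, 0, 1.5], "gripper": 3},
    {"turn": [0, 0, 0], "xyz": [0, 0, 1.3], "gripper": 3},
    {"turn": [0, 0, 0], "xyz": [0, 0, 0.6], "gripper": 3},
    {"turn": [0, 0, 0], "xyz": [0, 0, 0], "gripper": 3},
    {"turn": [0, 0, 0], "xyz": [0, 0, 0], "gripper": 3},
  ],
)

```text
t: 40.0
eef_pos: [629.5, -107.5, 84.9]
tcp_rot: [0.924, 0.382, 0.0, 0.0]
ft_force: [0.6, 0.4, -1.1]
finger_gap: 40.2
grasp_force: 30.0
```

Request:
move_arm(
  series=[
    {"turn": [0, 0, 0], "xyz": [0, 0, 0], "gripper": 3},
    {"turn": [0, 0, 0], "xyz": [0, 0, 0], "gripper": 7.5},
    {"turn": [0, 0, 0], "xyz": [0, 0, 0], "gripper": 7.5},
    {"turn": [0, 0, 0], "xyz": [0, 0, 0], "gripper": 7.5},
    {"turn": [0, 0, 0], "xyz": [0, 0, 0], "gripper": 7.5},
  ],
)

```text
t: 40.42
eef_pos: [629.5, -107.5, 84.7]
tcp_rot: [0.924, 0.382, 0.0, 0.0]
ft_force: [0.2, -0.1, 0.2]
finger_gap: 62.4
grasp_force: 0.0
```

Request:
move_arm(
  series=[
    {"turn": [0, 0, 0], "xyz": [0, 0, -1], "gripper": 7.5},
    {"turn": [0, 0, 0], "xyz": [0, 0, -3], "gripper": 7.5},
    {"turn": [0, 0, 0], "xyz": [0, 0, -3.5], "gripper": 7.5},
    {"turn": [0, 0, 0], "xyz": [0, 0, -3.5], "gripper": 7.5},
    {"turn": [0, 0, 0], "xyz": [0, 0, -2], "gripper": 7.5},
  ],
)

```text
t: 40.83
eef_pos: [630.4, -107.4, 219.1]
tcp_rot: [0.924, 0.382, 0.002, 0.001]
ft_force: [0.7, 0.2, -0.4]
finger_gap: 74.7
grasp_force: 0.0
```

Request:
move_arm(
  series=[
    {"turn": [0, 0, 0], "xyz": [-3, -0.7, 0], "gripper": 7.5},
    {"turn": [0, 0, 0], "xyz": [-3.2, -0.7, 0], "gripper": 7.5},
    {"turn": [0, 0, 0], "xyz": [-3.2, -0.7, 0], "gripper": 7.5},
    {"turn": [0, 0, 0], "xyz": [-3.2, -0.7, 0], "gripper": 7.5},
    {"turn": [0, 0, 0], "xyz": [-3.2, -0.7, 0], "gripper": 7.5},
  ],
)

```text
t: 41.25
eef_pos: [491.5, -194.9, 215.4]
tcp_rot: [0.924, 0.382, 0.0, 0.0]
ft_force: [0.3, -0.7, -0.1]
finger_gap: 74.9
grasp_force: 0.0
```

Request:
move_arm(
  series=[
    {"turn": [0, 0, 0], "xyz": [-3.2, -0.7, 0], "gripper": 7.5},
    {"turn": [0, 0, 0], "xyz": [-3.2, -0.7, 0], "gripper": 7.5},
    {"turn": [0, 0, 0], "xyz": [-3, -0.7, 0], "gripper": 7.5},
    {"turn": [0, 0, 0], "xyz": [0, 0, 0], "gripper": 7.5},
    {"turn": [0, 0, 0], "xyz": [0, 0, 0], "gripper": 7.5},
  ],
)

```text
t: 41.67
eef_pos: [410.3, -247.0, 215.4]
tcp_rot: [0.925, 0.381, -0.0, 0.0]
ft_force: [0.8, -0.9, 0.6]
finger_gap: 75.1
grasp_force: 0.0
```

```bash
python3 -c "
from h import *
go([])
p=shot('top','end.png');w=cloud(p);
for n,x,y,h in(('tin',536,-160,72),('shaker',537,-49.5,86),('spice',630,-107,103),('garlic',539,-307,18),('tumbler',398,-110,70)):
  q=w[(abs(w[...,0]-x)<42)&(abs(w[...,1]-y)<42)&(w[...,2]>h)&(w[...,2]<118)]
  print(n,len(q),cv2.minEnclosingCircle(q[:,:2].astype(np.float32)) if len(q) else '',q[:,2].max().round() if len(q) else '')
shot('side','end_side.png')"
```

```text
at [ 410.3 -247.   215.4] yaw -45.2 gap 75.1 t 41.67 q7 -0.6 tilt 0.1
tin 600 ((535.3877563476562, -159.83143615722656), 28.731773376464844) 86.0
shaker 219 ((537.1854248046875, -49.66492462158203), 17.145994186401367) 103.0
spice 298 ((629.0699462890625, -107.4945297241211), 20.334135055541992) 118.0
garlic 423 ((538.3701782226562, -307.25457763671875), 28.126787185668945) 65.0
tumbler 189 ((398.44708251953125, -110.08245849609375), 38.58573532104492) 93.0
```

View pics/end_side.png

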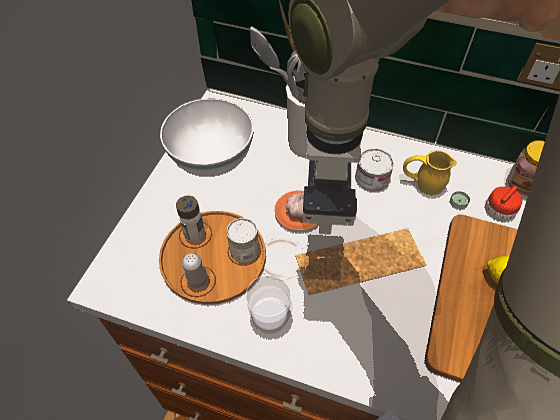

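The final view shows the spice jar (190,218), shaker (194,270) and tin (243,240) on their rings. The garlic is in the saucer (295,208), the tumbler and tomato tin have not moved, and the arm is clear of everything.

```bash
python3 -c "
from h import *
print(env.close_job())"
```

```text
the job is handed in; nothing more can be done
None
```

I handed the job in at about 42 s. The garlic stands in the saucer about 1 mm from its centre, and the tin, shaker and spice jar are back on the tray within about 1 mm of their starting spots. The tumbler hasn't moved by the depth fit, and the tomato tin looks unmoved in the picture. The hand-in returned no verdict.

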